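Fill the nut jar through the gated funnel

TASK

Refill the nut jar: with the gate shut, tip all six nuts from the handled cup into the wide funnel of the filling stand, and stand the emptied cup upright on the counter. Then push the gate's upright pin gently (never harder than about 30 N) and hold the sprung gate open until every nut has dropped into the narrow jar, working the gate again if nuts hang up, and let it swing shut. Do not upset the jar, and leave the jam jar and bell where they are.

Things in the scene. Friction and masses are not known exactly. Their poses are not given: they have to be found in the camera images.
- cup: Flared steel cup, 50 mm high, 66 mm across at the foot, 92 mm at the rim, wall 4 mm sloping out 15 degrees: it empties fully only when tilted 95 to 105 degrees. Origin: centre of underside, z up. A flat bar handle (12 mm wide, 14 mm high, its middle 40 mm up) runs out level along its own -x, from 40 to 120 mm from the cup's axis. With nuts 0.2 to 0.35 kg.
- cup_handle (a point): Point on the handle's middle line, 80 mm from the cup's axis along its -x, 40 mm above its underside, axes as the cup's. Gripped across the bar with the gripper leaning back from the cup, the wrist keeps room for the pour.
- cup_lip (a point): Point of the cup's rim opposite the handle (46 mm along its +x, 50 mm up), over which it pours.
- filler: Filling stand, fixed. Origin on the counter under the spout. Base plate 8 mm thick, from 65 mm in front (-x) to 125 mm behind, 65 mm either side; column 97 mm behind (+x), top 173 mm up, holding an upright steel funnel over the origin: rim 194 mm above the counter, 124 mm across outside (116 inside), cone narrowing to a spout 46 mm wide inside, outlet 124 mm up.
- spout (a point): Centre of the funnel's outlet, 124 mm above the counter, directly under the centre of the rim (70 mm above it). Axes as the stand's.
- gate (a joint): Swing gate, a flat blade just under the spout, turning about an upright axis 54 mm behind (stand's +x) the spout's axis. 0: shut; 1.05 rad: fully open, against its stop (spout quite clear from about 0.95). Grows clockwise seen from above. A spring shuts it (0.12 Nm when shut to 0.44 Nm fully open: 1 to 4 N at the pin).
- gate_pin (a point): On the gate's upright push pin (12 mm thick, clear from 122 to 184 mm above the counter, 17 mm round knob up to 200 mm), 175 mm up. Shut, it stands 95 mm left (stand's +y) and 35 mm in front (-x) of the spout's axis, 130 mm from the gate's axis. To open, push it to the stand's +x along its arc; let go, it swings back.
- jar: Narrow clear jar, 98 mm high, 58 mm across outside, 51 mm inside, 5 mm floor, loose on the stand's base plate under the spout (its mouth is 106 mm above the counter). Origin: centre of its underside.
- nut_0: Whole nut, light-brown, oval, 14 mm thick and 16 mm long, 12 g; origin at its centre. The six nuts are alike and start in the cup.
- nut_1: Whole nut, light-brown, oval, 14 mm thick and 16 mm long, 12 g; origin at its centre. The six nuts are alike and start in the cup.
- nut_2: Whole nut, light-brown, oval, 14 mm thick and 16 mm long, 12 g; origin at its centre. The six nuts are alike and start in the cup.
- nut_3: Whole nut, light-brown, oval, 14 mm thick and 16 mm long, 12 g; origin at its centre. The six nuts are alike and start in the cup.
- nut_4: Whole nut, light-brown, oval, 14 mm thick and 16 mm long, 12 g; origin at its centre. The six nuts are alike and start in the cup.
- nut_5: Whole nut, light-brown, oval, 14 mm thick and 16 mm long, 12 g; origin at its centre. The six nuts are alike and start in the cup.
- jam: Bystander: jam jar with a yellow lid, 62 mm across, 85 mm high; origin under its centre.
- bell: Bystander: domed service bell, 83 mm across, 62 mm high; origin under its centre.

How it is judged (in metres and radians):
On the way, in this order (a step that is already met when the one before it is completed fails the run):
1. all six nuts are in the funnel, with the gate shut (horizontal distance between each of nut_0, nut_1, nut_2, nut_3, nut_4, nut_5 and spout below 0.058 m and z of nut_0 in the frame of spout between 0 and 0.075 m and z of nut_1 in the frame of spout between 0 and 0.075 m and z of nut_2 in the frame of spout between 0 and 0.075 m and z of nut_3 in the frame of spout between 0 and 0.075 m and z of nut_4 in the frame of spout between 0 and 0.075 m and z of nut_5 in the frame of spout between 0 and 0.075 m and value of joint gate below 0.1 rad), for 0.2 s.
2. the cup stands upright on the counter, let go, with the nuts still in the funnel (angle between cup's own z axis and vertical below 0.1 rad and height (world z) of cup between -0.006 and 0.006 m and contact force between the fingers and cup below 0.1 N and linear speed of cup below 0.02 m/s and horizontal distance between each of nut_0, nut_1, nut_2, nut_3, nut_4, nut_5 and spout below 0.058 m and z of nut_0 in the frame of spout between 0 and 0.075 m and z of nut_1 in the frame of spout between 0 and 0.075 m and z of nut_2 in the frame of spout between 0 and 0.075 m and z of nut_3 in the frame of spout between 0 and 0.075 m and z of nut_4 in the frame of spout between 0 and 0.075 m and z of nut_5 in the frame of spout between 0 and 0.075 m), for 0.2 s.
3. all six nuts are in the jar (horizontal distance between each of nut_0, nut_1, nut_2, nut_3, nut_4, nut_5 and jar below 0.028 m and z of nut_0 in the frame of jar between 0.003 and 0.095 m and z of nut_1 in the frame of jar between 0.003 and 0.095 m and z of nut_2 in the frame of jar between 0.003 and 0.095 m and z of nut_3 in the frame of jar between 0.003 and 0.095 m and z of nut_4 in the frame of jar between 0.003 and 0.095 m and z of nut_5 in the frame of jar between 0.003 and 0.095 m), for 0.2 s.
At the end, for the whole second after the job is handed in: All six nuts lie in the jar; the jar stands upright under the spout (within 20 mm); the gate has swung shut (under 0.08 rad); the cup stands upright and still on the counter (within 0.1 rad, not on anything) (all of step 3 and angle between each of cup, jar's own z axis and vertical below 0.1 rad and height (world z) of cup between -0.006 and 0.006 m and linear speed of cup below 0.02 m/s and horizontal distance between jar and spout below 0.02 m and value of joint gate below 0.08 rad); the robot touches nothing.
It fails at once if the jar is tipped (angle between jar's own z axis and vertical above 0.3 rad).
It fails at once if the fingers push on the filling stand or its gate with more than 30 N (contact force between the fingers and filler above 30 N).
It fails at once if the jam jar is shifted by more than 30 mm (distance of jam from where it was at the start of the episode above 0.03 m).
It fails at once if the service bell is shifted by more than 30 mm (distance of bell from where it was at the start of the episode above 0.03 m).
It also fails if it takes over 72 s, if anything falls off the work surface, if the arm or the gripper's body presses on something with over 40 N, if the wrist force passes 120 N, or if a joint passes its speed limit or range.

ROBOT

A 7-joint arm with a two-finger parallel gripper is mounted at the origin on the work surface; the furniture and walls round the work are solid. World frame = base frame: x ahead of the robot, y to its left, z up, the work surface at z = 0. Lengths are in mm, angles in rad, forces in N, time in s.
With the tool pointing down it reaches from about 400 to 875 mm from the base axis. Payload 4.4 kg.
Tool frame: the origin (TCP) lies midway between the tips of the shut fingers; the grasp point (between the pads) lies behind it (ctrl.grip_point_offset is the x of the grasp point in the tool frame, in mm); x points along the fingers, z is the direction in which the jaws open and shut, and the axes are right-handed (so a half turn about x gives the same grasp; the last joint's range is limited). The gripper opens to 85 mm and grips with 20 to 120 N. Pads are 22 mm wide; open, the fingers measure 114 mm over their backs; the gripper's body (76 mm by 85 mm) begins 54 mm behind the grasp point. The pads swing forward as they close: fully open they stand 13 mm farther back than shut.
Start: joints at [1.227, 0.628, 0.038, 1.517, -0.027, 0.996, -0.02], TCP at [178.284, -625.086, 231.313] pointing down, gripper open.
Joint ranges: [-3.06, 3.06], [-0.37, 2.12], [-1.25, 1.32], [0.18, 2.47], [-1.1, 4.24], [0.23, 1.98], [-2.94, 2.94]. Speed limits (rad/s): [2.57, 2.57, 3.14, 3.14, 3.14, 3.14, 3.14].

INTERFACE

Orientations are given as [roll, pitch, yaw] about the fixed x, y, z axes, in that order (R = Rz(yaw) Ry(pitch) Rx(roll)).
In Python, from cell import status, eyes, ctrl gives the robot as it stands. The module is installed in compiled form; this text tells all that it offers.
- The arm moves only by the tool apply_moves, never from a script. Its argument "targets" is a list of rows, each a list of 3 entries, a list of its own where there are three numbers: the shift along the tool's x, y, z in mm, then the turn about the tool's x in degrees, then the finger opening in mm, from 0 to 85.4. In form: [[[dx, dy, dz], roll, claw], ...]. A call has 1 to 10 rows; each row shifts and turns the pose as measured when the row begins, along the tool's axes as they then stand; what a row does not reach is not made up. A row lasts 1/8 s, in which the tool goes at most 62.5 mm and 10.7 degrees, less where a joint would pass 70% of its speed; a pose out of reach is approached as far as the arm can. A call is refused whole if a number of a shift passes 62.5 or a number of a turn 10.7, either way. A call with a gripper value outside its range is refused whole. The fingers move at their own pace and stop on an object; the grip force is fixed at half the most. Time passes only in rows, so rows that do not move let the fingers close. It gives the time, the measured TCP pose, the force and the opening at its end, in the units of the state.
- status.read_state(): the state, without advancing time (a new reading comes with each control period).
- eyes.get_image(name): name is "side" or "top" or "wrist"; returns (picture, depth): 400x640x3 uint8, blue, green, red; 400x640 float32, mm along the optical axis (not along the pixel's ray), 0 where there is no reading.
- eyes.camera_params(name): a dict with "fx", "fy", "cx", "cy" (pixels), "dist" ([k1, k2, p1, p2, k3] as OpenCV has them; the pictures are not rectified), "R" (3x3) and "t" (3): a world point X has camera coordinates R X + t. Camera axes: x right, y down, z forward; pixel columns grow to the right and rows downward; lengths in mm; the calibration is good to about 2 mm. A picture is of the moment at which its call begins: read the wrist's pose just before it. camera_params takes no time and is no camera call; for the wrist camera it gives the pose at the moment of the call.
- ctrl.finish_job(): hands the job in, once; it reports no verdict.
The state is a dict: "clock": time; "qpos": joint angles; "qd": joint speeds; "tau": joint torques, N m; "eef_pos": TCP position; "tool_rot": TCP orientation; "force": force on the tool from outside, world axes, zero at the start; "torque": the same for the moment, N m; "width": finger opening in mm.
Only numpy, scipy, OpenCV 4.12 (cv2) and the standard library are available. Lean on these libraries where they do the work, as an engineer would, in place of code of your own. Each camera call takes 0.05 s, during which the arm holds its last target.

## Working session

There is one attempt and no reset: what is moved stays moved. The work goes in short steps, Python scripts to look and compute and a tool call to move; the robot and the scene stay as the last step left them, time stands still between calls to the robot, and variables do not carry over. Pictures are saved under pics/ and viewed, and the job is handed in when it is done.

Besides the shell and the picture viewer there is one more tool, called after "Call:" as name([rows], argument=value, ...), one row to a line, values as JSON. apply_moves: Moves the arm, as the interface text tells. Its arguments: {"type":"object","properties":{"targets":{"type":"array"}},"required":["targets"]}

```bash
mkdir -p pics
python3 - <<'E'
from cell import status, eyes, ctrl
import cv2,numpy as np
print(status.read_state()); print(ctrl.grip_point_offset)
for n in ["side","top","wrist"]:
    p=eyes.camera_params(n); print(n,p)
    im,d=eyes.get_image(n); cv2.imwrite(f"pics/a_{n}.png",im); np.save(f"pics/a_{n}.npy",d)
E
```

```text
{'clock': 0.0, 'qpos': array([ 1.22717964,  0.62934715,  0.03838127,  1.51840759, -0.02700092,
        0.99632818, -0.0199987 ]), 'qd': array([ 0.00046422,  0.00030414,  0.0002368 , -0.00177995,  0.0010206 ,
       -0.00203362, -0.00014348]), 'tau': array([ 2.62693648e-04, -5.63400471e+01,  1.22667052e+00, -1.93443525e+01,
        1.11372652e-02,  1.05455230e-02, -1.52265869e-06]), 'eef_pos': array([ 178.1472454 , -624.42576155,  230.37468418]), 'tool_rot': array([3.13691707, 1.56882189, 1.84398642]), 'force': array([0.5677119 , 0.83216458, 0.83386023]), 'torque': array([ 0.08314177, -0.03726729, -0.01763535]), 'width': 85.28372762974611}
-18.700000000000003
side {'fx': 490.08455694138286, 'fy': 490.08455694138286, 'cx': 307.7465900896188, 'cy': 204.84158605219537, 'dist': array([0.03734498, 0.        , 0.        , 0.        , 0.        ]), 'R': array([[ 0.69780494, -0.71620715,  0.01075131],
       [-0.63105362, -0.62180203, -0.46382494],
       [ 0.33887992,  0.31687468, -0.88586163]]), 't': array([-392.36191253,  355.77456227,  946.6443708 ])}
top {'fx': 362.171120240914, 'fy': 362.171120240914, 'cx': 328.55144857117256, 'cy': 200.73832606354475, 'dist': array([-0.03927214,  0.        ,  0.        ,  0.        ,  0.        ]), 'R': array([[ 0.0179832 , -0.99982218,  0.00567538],
       [-0.99843849, -0.01825799, -0.05279427],
       [ 0.05288851, -0.00471711, -0.99858928]]), 't': array([-45.40884577, 491.17088602, 938.78531718])}
wrist {'fx': 323.1521933480886, 'fy': 323.1521933480886, 'cx': 321.3027992861194, 'cy': 196.54808828524293, 'dist': array([-0.06030973,  0.        ,  0.        ,  0.        ,  0.        ]), 'R': array([[ 2.73839806e-01, -9.61775292e-01, -2.20720489e-04],
       [-9.24126403e-01, -2.63183859e-01,  2.76992144e-01],
       [-2.66462290e-01, -7.56475013e-02, -9.60872158e-01]]), 't': array([-649.56221999,  -36.00326597,  377.9630842 ])}
```

View pics/a_side.png

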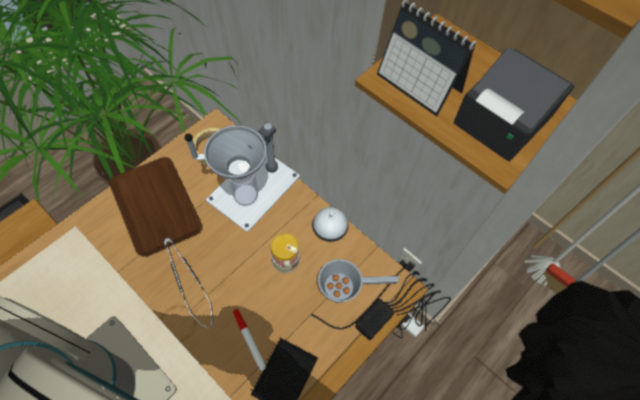

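View pics/a_top.png

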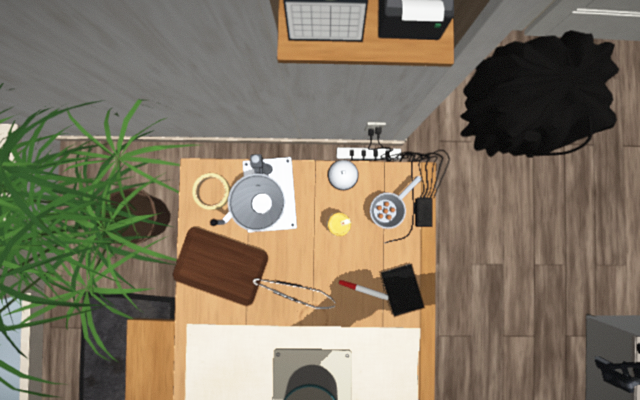

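View pics/a_wrist.png

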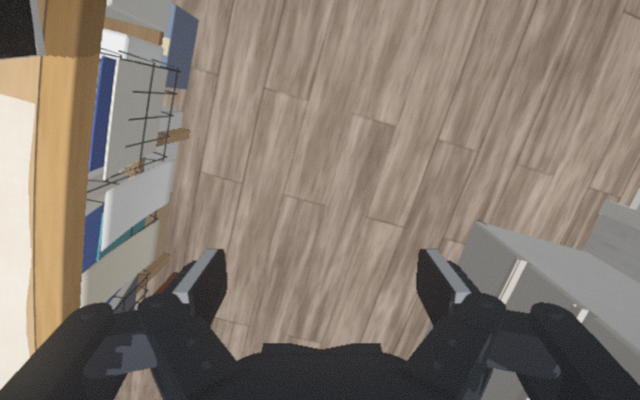

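The side and top views show the scene: in the top view the funnel is near (257,203), the gate pin near (216,222), the cup near (387,210) with its handle running up-right to about (418,180), the jam at (340,223) and the bell at (343,174). Next I'll measure them.

```bash
cat > h.py <<'E'
import cv2,numpy as np
def und(p,uv):
    K=np.array([[p['fx'],0,p['cx']],[0,p['fy'],p['cy']],[0,0,1]])
    return cv2.undistortPoints(np.array(uv,float).reshape(-1,1,2),K,p['dist']).reshape(-1,2)
def onplane(p,uv,z):
    n=und(p,uv); R=p['R'];t=p['t']; c=-R.T@t
    d=np.c_[n,np.ones(len(n))]@R
    s=(z-c[2])/d[:,2]
    return c+d*s[:,None]
def cloud(p,dep):
    v,u=np.mgrid[0:400,0:640]
    n=und(p,np.c_[u.ravel(),v.ravel()]); z=dep.ravel()
    X=np.c_[n*z[:,None],z]; W=(X-p['t'])@p['R']
    W[z<=0]=np.nan
    return W.reshape(400,640,3)
E
python3 - <<'E'
from cell import eyes
import cv2,numpy as np
from h import *
for n in ['top','side']:
    p=eyes.camera_params(n); W=cloud(p,np.load(f'pics/a_{n}.npy')); np.save(f'pics/W_{n}.npy',W)
    im=cv2.imread(f'pics/a_{n}.png')
    box={'top':(160,140,300,180),'side':(170,110,240,190)}[n]
    x,y,w,h=box; cv2.imwrite(f'pics/b_{n}.png',cv2.resize(im[y:y+h,x:x+w],(800,int(h*800/w))))
p=eyes.camera_params('top');W=np.load('pics/W_top.npy')
for u,v in [(256,203),(235,203),(261,205),(216,222),(256,157),(387,210),(403,210),(372,210),(418,180),(405,193),(340,223),(343,174),(360,60),(300,157),(380,150),(430,155),(424,212),(230,185),(211,191),(220,265)]:
    print((u,v),W[v,u].round(0))
# height blobs
Z=W[...,2]
E
```

```text
(256, 203) [478. 133. 120.]
(235, 203) [475. 168. 177.]
(261, 205) [473. 121. 122.]
(216, 222) [433. 203. 194.]
(256, 157) [577. 126. 173.]
(387, 210) [ 470. -190.   19.]
(403, 210) [ 470. -226.   44.]
(372, 210) [ 469. -149.   29.]
(418, 180) [ 547. -263.   49.]
(405, 193) [ 513. -230.   49.]
(340, 223) [435. -65.  84.]
(343, 174) [559. -72.  44.]
(360, 60) [ 807. -102.  162.]
(300, 157) [ 735.   98. -728.]
(380, 150) [ 769. -274. -693.]
(430, 155) [ 757. -516. -728.]
(424, 212) [ 466. -284.   31.]
(230, 185) [530. 228.   1.]
(211, 191) [513. 278.  -1.]
(220, 265) [318. 245.  10.]
```

View pics/b_top.png

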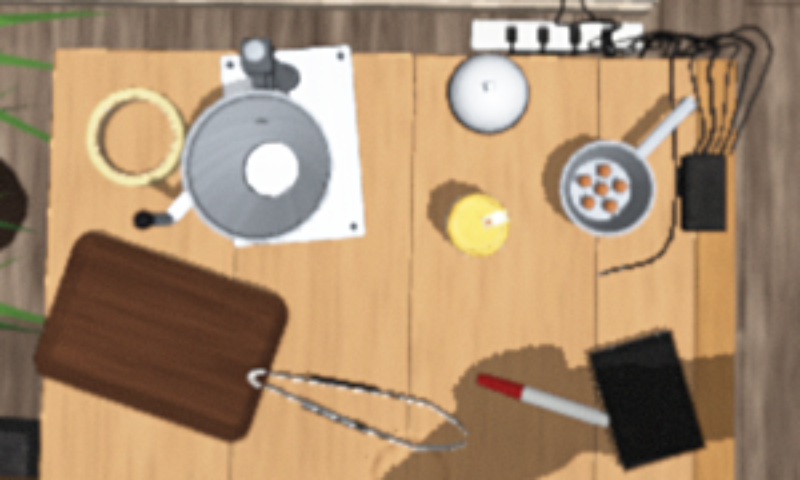

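View pics/b_side.png

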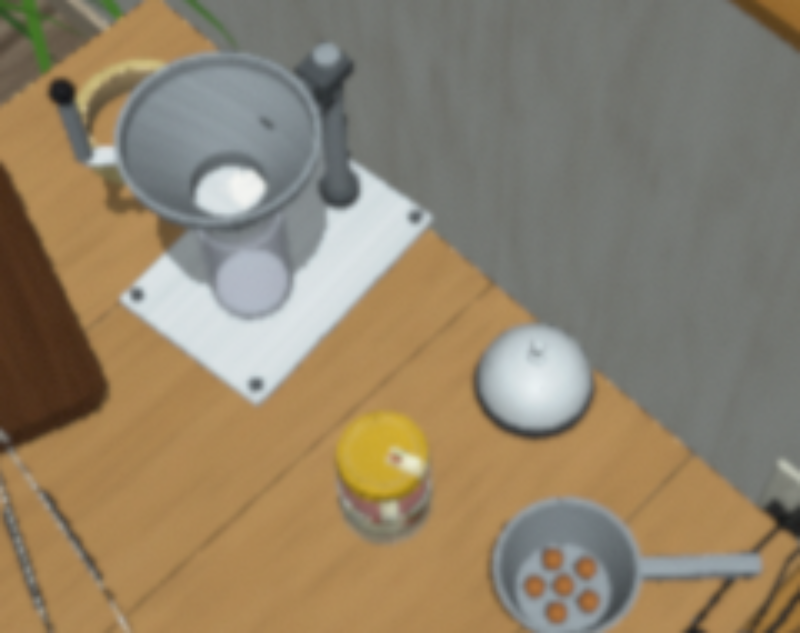

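Run:
```python
from cell import eyes
import cv2,numpy as np
from h import *
S=0.375
def full(x,y): return (160+(x+.5)*S-.5,140+(y+.5)*S-.5)
p=eyes.camera_params('top');W=np.load('pics/W_top.npy');Z=W[...,2]
print('cup rim clicks L,R,T,B', onplane(p,[full(560,188),full(655,188),full(607,140),full(607,237)],50).round(1))
print('handle end/near', onplane(p,[full(690,104),full(645,150)],47).round(1))
print('funnel rim L R T B', onplane(p,[full(181,165),full(331,165),full(257,90),full(257,241)],194).round(1))
print('pin', onplane(p,[full(143,219)],196).round(1),'column',onplane(p,[full(256,52)],173).round(1))
print('plate corners',onplane(p,[full(222,55),full(350,46),full(365,236),full(236,245)],8).round(1))
print('jam',onplane(p,[full(478,224)],85).round(1),'bell',onplane(p,[full(488,92)],25).round(1))
print('table edge',onplane(p,[full(55,50),full(735,55),full(735,400)],0).round(1))
print('box',onplane(p,[full(700,190)],30).round(1))
im=cv2.imread('pics/a_top.png')
# cup region depth
for nm,(x0,x1,y0,y1),(z0,z1) in [('cup',(365,425,172,235),(44,56)),('funnel',(225,290,160,240),(186,202)),('wallshelf',(270,460,0,70),(-2000,2000))]:
    w=W[y0:y1,x0:x1].reshape(-1,3); m=(w[:,2]>z0)&(w[:,2]<z1); w=w[m]
    print(nm,len(w),np.nanmedian(w,0).round(0),w.min(0).round(0),w.max(0).round(0))
ws=np.load('pics/W_side.npy')
for u,v in [(410,250),(330,100),(300,20),(420,100),(500,180),(450,150),(380,85)]: print((u,v),ws[v,u].round(0))
```

```text
cup rim clicks L,R,T,B [[ 468.  -140.6   50. ]
 [ 469.6 -231.    50. ]
 [ 514.4 -184.8   50. ]
 [ 422.4 -185.7   50. ]]
handle end/near [[ 550.7 -264.8   47. ]
 [ 505.7 -221.8   47. ]]
funnel rim L R T B [[476.6 179.5 194. ]
 [478.8  59.5 194. ]
 [537.9 120.4 194. ]
 [417.3 116.9 194. ]]
pin [[433.  207.9 196. ]] column [[572.1 126.3 173. ]]
plate corners [[595.8 193.3   8. ]
 [607.   65.6   8. ]
 [418.3  46.4   8. ]
 [407.1 173.6   8. ]]
jam [[432.9 -62.3  85. ]] bell [[561.3 -72.   25. ]]
table edge [[ 599.4  364.8    0. ]
 [ 607.  -322.3    0. ]
 [ 261.8 -323.7    0. ]]
box [[ 469.  -279.2   30. ]]
cup 349 [ 503. -220.   48.] [ 424. -272.   44.] [ 558. -141.   54.]
funnel 427 [478. 134. 193.] [417.  57. 186.] [539. 180. 198.]
wallshelf 13252 [ 853. -109.  173.] [ 801. -344.   93.] [953. 114. 296.]
(410, 250) [ 809. -196. -365.]
(330, 100) [808. 161.  26.]
(300, 20) [806. 266. 215.]
(420, 100) [851. -55. 173.]
(500, 180) [ 811. -292.  163.]
(450, 150) [ 802. -177.  158.]
(380, 85) [829.  37. 164.]
```

Cup centre is about (468.5,-185.5), and the rim diameter comes out at 90-92 mm as specified. The handle points to azimuth -44°. The funnel is at (477.7,119) with the stand yawed about 6°. The plate corners, pin and column agree with that to within about 2°.

The moves only allow a turn about the tool's x, which is vertical now. So I'll test in free space, clear of everything, how the arm behaves at its reach limit.

Call:
apply_moves([
  [[0, 0, 60], 0, 85],
  [[0, 0, 60], 0, 85],
  [[0, 0, 60], 0, 85],
  [[0, 0, 60], 0, 85],
  [[0, 0, 60], 0, 85],
  [[0, 0, 60], 0, 85],
])

```text
clock: 0.9
eef_pos: [238.4, -877.0, 214.1]
tool_rot: [1.209, 1.557, -0.12]
force: [-1.7, 0.3, -0.9]
width: 85.3
```

Run:
```python
from cell import status
print(status.read_state())
```

```text
{'clock': 0.9, 'qpos': array([ 1.23420663,  1.24226219,  0.47187197,  0.24817231, -0.46054492,
        1.67199422,  0.01607825]), 'qd': array([-0.07205564,  0.20602627,  2.25296545, -0.13838586, -2.15233089,
        0.10781471,  0.18815856]), 'tau': array([-2.89214730e+00, -8.60804057e+01, -2.13528134e+00, -2.35359496e+01,
        2.16940261e+00, -7.70236272e-02, -2.28676046e-01]), 'eef_pos': array([ 238.42076466, -876.98034407,  214.09017358]), 'tool_rot': array([ 1.20897335,  1.55695358, -0.12032089]), 'force': array([-1.67310107,  0.29747455, -0.88535377]), 'torque': array([0.06392065, 0.05402438, 0.05837112]), 'width': 85.3184082018106}
```

Call:
apply_moves([
  [[0, 0, 60], 0, 85],
  [[0, 0, 60], 0, 85],
  [[0, 0, 60], 0, 85],
  [[0, 0, 60], 0, 85],
])

```text
clock: 1.4
eef_pos: [238.3, -937.4, 187.1]
tool_rot: [0.086, 1.428, -1.264]
force: [-1.0, 0.0, 1.1]
width: 84.9
```

```bash
cat > st.py <<'E'
from cell import status
import numpy as np
from scipy.spatial.transform import Rotation as Ro
s=status.read_state()
R=Ro.from_euler('xyz',s['tool_rot']).as_matrix()
print('t',s['clock'],'pos',s['eef_pos'].round(1),'F',s['force'].round(1),'w',round(s['width'],1))
print('q',s['qpos'].round(3),'qd',s['qd'].round(2))
print('toolx',R[:,0].round(3),'y',R[:,1].round(3),'z',R[:,2].round(3),'grip',(s['eef_pos']-18.7*R[:,0]).round(1))
E
python3 st.py
```

```text
t 1.4 pos [ 238.3 -937.4  187.1] F [-1.   0.   1.1] w 84.9
q [ 1.235  1.34   1.112  0.185 -1.1    1.575  0.052] qd [ 0.01  0.07  0.12  0.01 -0.   -0.39  0.02]
toolx [ 0.043 -0.136 -0.99 ] y [0.975 0.22  0.012] z [ 0.216 -0.966  0.142] grip [ 237.5 -934.8  205.6]
```

Call:
apply_moves([
  [[0, 0, 60], 0, 85],
  [[0, 0, 60], 0, 85],
  [[0, 0, 60], 0, 85],
  [[0, 0, 60], 0, 85],
])

```text
clock: 1.9
eef_pos: [246.1, -995.8, 193.3]
tool_rot: [0.046, 1.26, -1.305]
force: [0.7, 0.1, 0.2]
width: 84.9
```

```bash
python3 st.py
```

```text
t 1.9 pos [ 246.1 -995.8  193.3] F [0.7 0.1 0.2] w 84.9
q [ 1.242  1.347  1.097  0.185 -1.099  1.399  0.058] qd [ 0.01 -0.01 -0.03 -0.    0.   -0.33  0.01]
toolx [ 0.08  -0.295 -0.952] y [0.975 0.22  0.014] z [ 0.205 -0.93   0.305] grip [ 244.6 -990.2  211.1]
```

The IK does trade orientation for reach at the limits: the tool now leans 17°. That gives me a way to tilt it. The cup's handle points to azimuth -44°, so I want the tool leaning back from the cup and pointing inward, toward azimuth 136°. I'll try folding the arm inward along azimuth -44.

```bash
cat > go.py <<'E'
import sys,numpy as np
from cell import status
from scipy.spatial.transform import Rotation as Ro
s=status.read_state(); R=Ro.from_euler('xyz',s['tool_rot']).as_matrix()
g=s['eef_pos']-18.7*R[:,0]*(sys.argv[1]=='g')
d=np.array([float(v) for v in sys.argv[2:5]])-g
if sys.argv[1]=='d': d=np.array([float(v) for v in sys.argv[2:5]])
t=R.T@d; n=int(np.ceil(np.abs(t).max()/60)); print('tool delta',t.round(1),'rows',n,'each',(t/n).round(1))
E
python3 go.py t 330 -330 300
```

```text
tool delta [-291.1  229.7 -569.4] rows 10 each [-29.1  23.  -56.9]
```

Call:
apply_moves([
  [[-29, 23, -57], 0, 60],
  [[-29, 23, -57], 0, 60],
  [[-29, 23, -57], 0, 60],
  [[-29, 23, -57], 0, 60],
  [[-29, 23, -57], 0, 60],
  [[-29, 23, -57], 0, 60],
  [[-29, 23, -57], 0, 60],
  [[-29, 23, -57], 0, 60],
  [[-29, 23, -57], 0, 60],
  [[-29, 23, -57], 0, 60],
])

```text
clock: 3.15
eef_pos: [319.2, -443.5, 276.5]
tool_rot: [0.046, 1.26, -1.301]
force: [1.1, 0.2, 0.8]
width: 60.0
```

```bash
python3 st.py; python3 go.py t 330 -330 300;python3 go.py d -42 42 0
```

```text
t 3.15 pos [ 319.2 -443.5  276.5] F [1.1 0.2 0.8] w 60.0
q [-0.017  0.617  1.304  2.035 -0.845  0.756  0.374] qd [-1.27 -0.74  0.11  0.72  0.88 -0.64 -1.09]
toolx [ 0.081 -0.294 -0.952] y [0.975 0.224 0.014] z [ 0.209 -0.929  0.305] grip [ 317.7 -438.   294.3]
tool delta [-54.9  36.2 -96. ] rows 2 each [-27.5  18.1 -48. ]
tool delta [-15.8 -31.5 -47.8] rows 1 each [-15.8 -31.5 -47.8]
```

Call:
apply_moves([
  [[-16, -31, -48], 0, 60],
  [[-16, -31, -48], 0, 60],
  [[-16, -31, -48], 0, 60],
])

```text
clock: 3.52
eef_pos: [215.9, -329.5, 276.0]
tool_rot: [0.012, 1.285, -1.335]
force: [-0.6, 0.4, 0.9]
width: 60.3
```

```bash
python3 st.py;python3 go.py d -42 42 0
```

```text
t 3.525 pos [ 215.9 -329.5  276. ] F [-0.6  0.4  0.9] w 60.3
q [-0.31   0.211  1.319  2.341 -0.225  0.486 -0.186] qd [-0.69 -0.79  0.01  0.27  2.03 -0.14 -2.19]
toolx [ 0.066 -0.275 -0.959] y [0.975 0.223 0.003] z [ 0.213 -0.935  0.282] grip [ 214.7 -324.4  294. ]
tool delta [-14.3 -31.6 -48.2] rows 1 each [-14.3 -31.6 -48.2]
```

Call:
apply_moves([
  [[-14, -32, -48], 0, 60],
  [[-14, -32, -48], 0, 60],
  [[-14, -32, -48], 0, 60],
  [[-14, -32, -48], 0, 60],
])

```text
clock: 4.03
eef_pos: [144.3, -231.0, 283.4]
tool_rot: [0.07, 1.398, -1.272]
force: [1.4, 0.8, -0.1]
width: 59.9
```

```bash
python3 st.py;python3 go.py d -42 42 0
```

```text
t 4.025 pos [ 144.3 -231.   283.4] F [ 1.4  0.8 -0.1] w 59.9
q [-0.028 -0.196  0.686  2.459  0.341  0.721 -0.93 ] qd [ 1.85  0.02 -1.53 -0.01 -0.51  0.04  0.72]
toolx [ 0.051 -0.164 -0.985] y [0.974 0.227 0.012] z [ 0.222 -0.96   0.171] grip [ 143.4 -227.9  301.9]
tool delta [ -9.  -31.3 -49.6] rows 1 each [ -9.  -31.3 -49.6]
```

Call:
apply_moves([
  [[-9, -31, -50], 0, 60],
  [[-9, -31, -50], 0, 60],
  [[-9, -31, -50], 0, 60],
  [[-9, -31, -50], 0, 60],
])

```text
clock: 4.53
eef_pos: [95.0, -204.7, 305.6]
tool_rot: [0.277, 1.407, -1.077]
force: [0.6, 0.9, 0.2]
width: 59.9
```

```bash
python3 st.py;python3 go.py d -42 42 0
```

```text
t 4.525 pos [  95.  -204.7  305.6] F [0.6 0.9 0.2] w 59.9
q [ 0.879 -0.262  0.076  2.462  0.057  0.778 -0.438] qd [ 1.79 -0.23 -1.    0.01 -0.6   0.21  1.17]
toolx [ 0.077 -0.144 -0.987] y [0.975 0.218 0.045] z [ 0.208 -0.965  0.157] grip [  93.5 -202.   324. ]
tool delta [ -9.3 -31.8 -49.3] rows 1 each [ -9.3 -31.8 -49.3]
```

The tool leans either way at the limits. I'd rather plan this than guess, so I'll fit a kinematic model to the poses recorded so far.

```bash
cat > kin.py <<'E'
import numpy as np, itertools
from scipy.spatial.transform import Rotation as Ro
S=[([1.22717964,0.62934715,0.03838127,1.51840759,-0.02700092,.99632818,-.0199987],[178.147,-624.426,230.375],[3.13691707,1.56882189,1.84398642]),
([1.23420663,1.24226219,0.47187197,0.24817231,-0.46054492,1.67199422,0.01607825],[238.42076,-876.98,214.09],[1.20897335,1.55695358,-.12032089]),
([1.235,1.34,1.112,.185,-1.1,1.575,.052],[238.3,-937.4,187.1],[.086,1.428,-1.264]),
([1.242,1.347,1.097,.185,-1.099,1.399,.058],[246.1,-995.8,193.3],[.046,1.26,-1.305]),
([-.017,.617,1.304,2.035,-.845,.756,.374],[319.2,-443.5,276.5],[.046,1.26,-1.301]),
([-.31,.211,1.319,2.341,-.225,.486,-.186],[215.9,-329.5,276],[.012,1.285,-1.335]),
([-.028,-.196,.686,2.459,.341,.721,-.93],[144.3,-231,283.4],[.07,1.398,-1.272]),
([.879,-.262,.076,2.462,.057,.778,-.438],[95,-204.7,305.6],[.277,1.407,-1.077])]
def rot(ax,a): return Ro.from_euler(ax,a).as_matrix()
def fk(q,p,s):
    # p: o1,o7,d1,L1,L2,c, e1x,e2x,e3x, e6y
    o1,o7,d1,L1,L2,c,ea,eb,ec,ed=p
    R=rot('z',s[0]*q[0]+o1); t=np.array([0,0,d1.item() if hasattr(d1,'item') else d1])
    t=t+R@[ed,0,0]; R=R@rot('y',q[1]); R=R@rot('z',s[1]*q[2]); t=t+R@[ea,0,L1]
    R=R@rot('y',q[3]); t=t+R@[eb,0,0]; R=R@rot('z',s[2]*q[4]); t=t+R@[0,0,L2]; t=t+R@[ec,0,0]
    R=R@rot('y',q[5]); R=R@rot('z',s[3]*q[6]+o7); t=t+R@[0,0,c]
    return t,R
# tool frame: x_tool = flange z
P=np.array([[0,0,1],[0,1,0],[-1,0,0]]).T  # columns: tool x=z, y=y, z=-x (rh)
P=np.stack([[0,0,1],[0,1,0],[-1,0,0]],1)
def tool(q,p,s):
    t,R=fk(q,p,s); return t,R@P
E
cat > fit.py <<'E'
from kin import *
from scipy.optimize import least_squares
best=None
for s in itertools.product([1,-1],repeat=4):
    def res(p):
        r=[]
        for q,x,e in S:
            t,R=tool(q,p,s); r+=list((t-x)/10); M=Ro.from_euler('xyz',e).as_matrix(); r+=list(((R-M)*20).ravel())
        return r
    for o1 in (0,2,-2):
      for o7 in (0,1.57,3.14,-1.57):
        f=least_squares(res,[o1,o7,330,400,400,250,0,0,0,0],max_nfev=60)
        if best is None or f.cost<best[0]: best=(f.cost,s,f.x); 
print(best[0],best[1],best[2].round(4).tolist())
import json; json.dump([list(best[1]),best[2].tolist()],open('kin.json','w'))
for q,x,e in S:
    t,R=tool(q,best[2],best[1]); M=Ro.from_euler('xyz',e).as_matrix(); print((t-x).round(2),np.degrees(Ro.from_matrix(R.T@M).magnitude()).round(3))
E
python3 fit.py
```

```text
3.9504208093682043 (-1, -1, -1, -1) [-0.0379, -0.0371, 356.0893, 549.0312, 395.3556, 348.3138, 0.894, -22.3467, 23.1788, -7.5519]
[2.53 3.68 4.53] 0.045
[-0.67  1.59  8.88] 0.054
[-0.18 -1.61 -5.53] 0.325
[-2.31 -1.45 -5.83] 0.67
[-0.35 -6.56 -7.81] 0.702
[-3.6   2.17 -2.43] 0.637
[0.16 7.23 4.29] 0.371
[17.16  6.52  3.9 ] 0.376
```

```bash
cat > kin2.py <<'E'
from kin import *
def fk2(q,p):
    s=(-1,-1,-1,-1)
    o1,o7,d1,L1,L2,c,a1,a2,a3,b1,b2,b3,b4,a4=p
    R=rot('z',s[0]*q[0]+o1); t=np.array([0,0,d1])
    t=t+R@[a1,b1,0]; R=R@rot('y',q[1])@rot('z',s[1]*q[2]); t=t+R@[a2,b2,L1]
    R=R@rot('y',q[3])@rot('z',s[2]*q[4]); t=t+R@[a3,b3,L2]
    R=R@rot('y',q[5]); t=t+R@[a4,b4,0]; R=R@rot('z',s[3]*q[6]+o7); t=t+R@[0,0,c]
    return t,R@P
E
cat > fit2.py <<'E'
from kin2 import *
from scipy.optimize import least_squares
import json
def res(p):
    r=[]
    for q,x,e in S:
        t,R=fk2(q,p); r+=list((t-x)/5); M=Ro.from_euler('xyz',e).as_matrix(); r+=list(((R-M)*20).ravel())
    r+=list(np.array(p[6:])/100)
    return r
f=least_squares(res,[-.04,-.04,356,500,400,300]+[0]*8)
print(f.cost,f.x.round(2).tolist()); json.dump(f.x.tolist(),open('kin2.json','w'))
for q,x,e in S:
    t,R=fk2(q,f.x); M=Ro.from_euler('xyz',e).as_matrix(); print((t-x).round(2),np.degrees(Ro.from_matrix(R.T@M).magnitude()).round(3))
E
python3 fit2.py
```

```text
0.029577522477265493 [-0.0, -0.0, 336.24, 559.19, 382.17, 349.94, -0.03, -0.02, 0.04, -11.62, -16.05, -0.13, -0.13, 0.08]
[-0.04  0.06  0.03] 0.003
[-0.07 -0.05 -0.06] 0.003
[0.19 0.01 0.28] 0.066
[-0.05  0.01 -0.24] 0.047
[-0.08 -0.   -0.22] 0.057
[ 0.1  -0.08  0.05] 0.041
[-0.15  0.19  0.05] 0.052
[ 0.03 -0.2   0.11] 0.072
```

The model fits to about 0.2 mm. Now I'll scan which leaning grasps and pours are feasible.

```bash
cat > ik.py <<'E'
from kin2 import *
import json
from scipy.optimize import least_squares
p=json.load(open('kin2.json'))
lo=np.array([-3.06,-.37,-1.25,.18,-1.1,.23,-2.94])+.02; hi=np.array([3.06,2.12,1.32,2.47,4.24,1.98,2.94])-.02
rng=np.random.default_rng(0)
def orient(A,alpha,roll):
    # A azimuth deg of tool x, alpha deg below horizontal, roll deg: 0-> z_tool horizontal (left of A)
    A,al,ro=np.radians([A,alpha,roll])
    x=np.array([np.cos(A)*np.cos(al),np.sin(A)*np.cos(al),-np.sin(al)])
    z=np.array([-np.sin(A),np.cos(A),0]); y=np.cross(z,x)
    return np.stack([x,y,z],1)@rot('x',ro)
def solve(pos,R,q0=None,n=12,tol=1.0):
    best=None
    for k in range(n):
        s=q0 if (q0 is not None and k==0) else lo+(hi-lo)*rng.random(7)
        def f(q):
            t,M=fk2(q,p); return np.r_[(t-pos)/100,Ro.from_matrix(R.T@M).as_rotvec()]
        r=least_squares(f,np.clip(s,lo+1e-3,hi-1e-3),bounds=(lo,hi),max_nfev=80)
        if best is None or r.cost<best[0]: best=(r.cost,r.x)
        if best[0]<1e-8: break
    return best
E
cat > scan.py <<'E'
from ik import *
def go(G,A,al,roll,n=8):
    R=orient(A,al,roll); return solve(np.array(G)+18.7*R[:,0],R,n=n)
import sys
for A in (136,):
  for al in (20,30,40,50):
    for r in (0,180):
        b=go((526,-241,40),A,al,r); print('pick',A,al,r,'%.1e'%b[0],b[1].round(2),fk2(b[1],p)[0].round(0))
E
time python3 scan.py
```

```text
pick 136 20 0 9.4e-03 [ 0.63  1.42 -0.32  0.82 -0.07  1.96 -1.96] [ 511. -227.   33.]
pick 136 20 180 9.4e-03 [ 0.63  1.42 -0.32  0.82 -0.07  1.96  1.18] [ 511. -227.   33.]
pick 136 30 0 2.1e-09 [ 0.71  1.45 -0.66  0.82  0.22  1.96 -2.13] [ 514. -230.   31.]
pick 136 30 180 5.1e-17 [ 0.68  1.43 -0.54  0.82  0.14  1.95  1.08] [ 514. -230.   31.]
pick 136 40 0 3.3e-16 [ 0.2   1.41  0.84  1.03 -0.79  1.91 -1.34] [ 516. -231.   28.]
pick 136 40 180 1.3e-21 [ 0.54  1.27 -0.1   1.02 -0.13  1.7   1.31] [ 516. -231.   28.]
pick 136 50 0 5.8e-17 [ 0.22  1.24  0.61  1.21 -0.62  1.6  -1.42] [ 517. -233.   26.]
pick 136 50 180 3.4e-19 [ 0.72  1.21 -0.55  1.19  0.23  1.5   1.03] [ 517. -233.   26.]
real	0m10.639s
user	0m11.149s
sys	0m0.151s
```

```bash
cat > scan2.py <<'E'
from ik import *
F=np.array([478,119,0.])
def pourG(A,al,phi,h=215):
    # cup frame at pick: x_c = dir A ; compute lowest rim point relative to grasp after roll phi about tool x
    a=np.radians(al); c=np.array([np.cos(np.radians(A)),np.sin(np.radians(A)),0]); 
    R0=orient(A,al,0); Rr=R0@rot('x',np.radians(phi))@R0.T
    z=Rr@[0,0,1.]; rc=Rr@(80*c+np.array([0,0,10.]))
    d=-(np.array([0,0,1.])-z*z[2]); d/=np.linalg.norm(d)
    lip=rc+46*d
    tilt=np.degrees(np.arccos(z[2]))
    G=F-lip; G[2]=h-lip[2]
    # aim: lip at funnel centre minus some of outflow
    return G,tilt,lip,z
if __name__=='__main__':
  for A in (-150,-120,-100,-80,-60,-45,-30,60,75,90,105,120,136):
    for al in (30,):
      for sg in (1,-1):
        phi=sg*124
        G,tilt,lip,z=pourG(A,al,phi)
        o=[]
        for r0 in (0,180):
            R=orient(A,al,r0+phi); b=solve(G+18.7*R[:,0],R,n=6); o.append(('%.0e'%b[0],b[1].round(2).tolist() if b[0]<1e-6 else ''))
        print(A,sg,G.round(0),round(tilt),o)
E
python3 scan2.py
```

```text
-150 1 [536. 113. 316.] 100 [('2e-02', ''), ('2e-02', '')]
-150 -1 [502. 173. 316.] 100 [('2e-02', ''), ('2e-02', '')]
-120 1 [532. 143. 316.] 100 [('3e-17', [-0.92, 1.09, 0.92, 1.18, 0.03, 1.85, -2.75]), ('2e-15', [-0.96, 1.15, 1.07, 1.18, -0.06, 1.85, 0.5])]
-120 -1 [472. 177. 316.] 100 [('7e-18', [-1.09, 1.14, 1.12, 1.3, -0.1, 1.84, 1.67]), ('1e-17', [-1.03, 1.04, 0.89, 1.3, 0.02, 1.84, -1.65])]
-100 1 [520. 160. 316.] 100 [('2e-18', [-1.2, 1.17, 1.24, 1.4, -0.07, 1.54, -2.41]), ('3e-17', [-0.56, 0.85, -0.26, 1.37, 0.71, 1.9, -0.15])]
-100 -1 [452. 172. 316.] 100 [('8e-09', [-1.34, 1.16, 1.3, 1.54, -0.1, 1.52, 1.92]), ('9e-19', [-0.62, 0.79, -0.29, 1.52, 0.63, 1.86, -2.23])]
-80 1 [504. 172. 316.] 100 [('7e-17', [-0.42, 0.83, -0.73, 1.62, 0.99, 1.94, 2.87]), ('4e-17', [-0.71, 0.74, -0.2, 1.63, 0.82, 1.67, -0.08])]
-80 -1 [436. 160. 316.] 100 [('2e-17', [-0.92, 0.66, 0.03, 1.79, 0.7, 1.54, 1.1]), ('3e-17', [-1.27, 0.75, 0.61, 1.8, 0.49, 1.32, -1.76])]
-60 1 [484. 177. 316.] 100 [('7e-18', [-1.34, 0.7, 0.62, 1.92, 0.71, 1.08, -2.91]), ('3e-19', [-1.51, 0.83, 0.95, 1.92, 0.49, 0.93, 
[... 1335 characters left out ...]
-0.37, 0.89, 2.48])]
105 1 [457.  64. 316.] 100 [('9e-18', [0.9, 0.84, -0.97, 1.82, -0.36, 1.15, 1.46]), ('2e-03', '')]
105 -1 [524.  82. 316.] 100 [('6e-03', ''), ('3e-20', [0.66, 0.8, -0.68, 1.66, -0.53, 1.26, 2.77])]
120 1 [472.  61. 316.] 100 [('2e-19', [0.19, 0.73, 0.11, 1.63, -0.7, 1.68, 2.07]), ('2e-18', [-0.07, 0.8, 0.57, 1.64, -0.83, 1.87, -0.85])]
120 -1 [532.  95. 316.] 100 [('3e-21', [0.21, 0.8, -0.05, 1.47, -0.7, 1.66, -0.05]), ('1e-17', [0.73, 1.09, -1.21, 1.45, -0.04, 1.41, 2.37])]
136 1 [488.  61. 316.] 100 [('7e-17', [0.49, 0.9, -0.65, 1.41, -0.28, 1.68, 1.7]), ('5e-03', '')]
136 -1 [536. 111. 316.] 100 [('8e-17', [0.19, 0.88, -0.22, 1.28, -0.51, 1.79, -0.1]), ('5e-04', '')]
```

Run:
```python
import numpy as np
from cell import eyes
for n in ['top','side']:
    W=np.load(f'pics/W_{n}.npy').reshape(-1,3); P=eyes.camera_params(n); print(n,'cam',(-P['R'].T@P['t']).round(0))
    m=(W[:,2]>60)&(W[:,1]>200)
    w=W[m]
    for y0 in range(200,900,100):
        a=w[(w[:,1]>=y0)&(w[:,1]<y0+100)]
        if len(a): print(n,y0,len(a),'x',np.percentile(a[:,0],[0,5,50,95,100]).round(0),'z',np.percentile(a[:,2],[50,95,100]).round(0))
W=np.load('pics/W_top.npy')
for u,v in [(385,290),(400,270),(405,300),(345,285),(375,293),(262,283),(330,300),(130,340),(150,360),(110,310),(60,340),(20,300),(220,265),(211,176),(424,200),(424,225)]: print((u,v),W[v,u].round(0))
```

```text
top cam [442. -32. 964.]
top 200 3676 x [426. 807. 809. 811. 812.] z [264. 371. 381.]
top 300 3545 x [806. 808. 809. 810. 812.] z [267. 372. 382.]
top 400 3505 x [433. 807. 809. 810. 812.] z [268. 374. 386.]
top 500 3594 x [218. 432. 809. 810. 811.] z [230. 365. 386.]
top 600 4374 x [ 32. 240. 525. 810. 811.] z [128. 254. 314.]
top 700 3243 x [ 11.  65. 432. 810. 811.] z [103. 150. 206.]
top 800 62 x [435. 440. 808. 811. 811.] z [69. 92. 99.]
side cam [ 178. -360. 1008.]
side 200 2429 x [423. 432. 807. 809. 811.] z [181. 276. 305.]
side 300 1413 x [802. 805. 807. 810. 812.] z [147. 221. 247.]
side 400 779 x [430. 806. 808. 810. 813.] z [112. 167. 187.]
side 500 772 x [215. 221. 500. 809. 812.] z [ 89. 113. 127.]
side 600 1924 x [228. 239. 432. 542. 808.] z [104. 145. 158.]
side 700 1798 x [261. 294. 402. 546. 712.] z [ 97. 146. 159.]
side 800 1054 x [302. 336. 392. 483. 591.] z [ 79. 140. 152.]
(385, 290) [ 259. -190.    1.]
(400, 270) [ 314. -226.   13.]
(405, 300) [ 236. -241.   11.]
(345, 285) [273. -83.  14.]
(375, 293) [ 254. -161.   15.]
(262, 283) [272. 135.   1.]
(330, 300) [231. -45.  -0.]
(130, 340) [  69.  552. -129.]
(150, 360) [  11.  490. -130.]
(110, 310) [   3.  967. -720.]
(60, 340) [-149. 1215. -735.]
(20, 300) [221. 749.  51.]
(220, 265) [318. 245.  10.]
(211, 176) [550. 272.  25.]
(424, 200) [ 497. -284.   30.]
(424, 225) [ 433. -285.   28.]
```

```bash
cat > scan3.py <<'E'
from ik import *
from scan2 import pourG
for A in (90,100,110):
  for al in (30,):
    for C in ((400,-150),(430,-120)):
      c=np.array([np.cos(np.radians(A)),np.sin(np.radians(A))]); G=np.r_[np.array(C)-80*c,42]
      for r0 in (0,180):
        R=orient(A,al,r0); b=solve(G+18.7*R[:,0],R,n=8)
        q=b[1]; ok=b[0]<1e-6
        out=[]
        if ok:
          for sg in (1,-1):
            # lift then pour by continuation
            qq=q.copy(); good=True
            Gp,tilt,lip,z=pourG(A,al,sg*120)
            Gc=np.array([Gp[0],Gp[1],320.])
            for k in range(1,21):
                g=G+(Gc-G)*k/20; Rk=R
                s=solve(g+18.7*Rk[:,0],Rk,q0=qq,n=1); good&=s[0]<1e-6; qq=s[1]
            q1=qq.copy()
            for k in range(1,13):
                Rk=orient(A,al,r0+sg*10*k); s=solve(Gp+18.7*Rk[:,0],Rk,q0=qq,n=1); good&=s[0]<1e-6; qq=s[1]
            out.append((sg,bool(good),qq.round(2).tolist(),Gp.round(0).tolist()))
        print(A,C,r0,'%.0e'%b[0],q.round(2).tolist() if ok else '',out)
E
python3 scan3.py
```

```text
90 (400, -150) 0 3e-17 [0.64, 1.21, 0.4, 1.62, -0.85, 1.55, -1.57] [(1, False, [-0.08, 0.89, 0.98, 2.19, -1.08, 1.96, -2.92], [440.0, 72.0, 314.0]), (-1, False, [0.6, 0.66, -0.4, 1.86, -0.84, 1.17, -0.25], [516.0, 72.0, 314.0])]
90 (400, -150) 180 3e-16 [0.86, 1.15, 0.02, 1.61, -0.62, 1.36, 1.34] [(1, False, [0.49, 0.57, -0.13, 2.05, -0.95, 1.25, -1.06], [440.0, 72.0, 314.0]), (-1, False, [0.91, 0.83, -0.97, 1.83, -0.46, 0.96, 2.49], [516.0, 72.0, 314.0])]
90 (430, -120) 0 2e-17 [0.67, 1.17, 0.23, 1.62, -0.81, 1.45, -1.69] [(1, False, [-0.08, 0.89, 0.98, 2.19, -1.08, 1.96, -2.92], [440.0, 72.0, 314.0]), (-1, False, [0.64, 0.67, -0.46, 1.85, -0.81, 1.15, -0.29], [516.0, 72.0, 314.0])]
90 (430, -120) 180 1e-18 [1.08, 1.21, -0.48, 1.61, -0.3, 1.16, 0.94] [(1, False, [0.68, 0.59, -0.41, 2.05, -0.87, 1.13, -1.17], [440.0, 72.0, 314.0]), (-1, False, [0.96, 0.89, -1.1, 1.83, -0.34, 0.92, 2.36], [516.0, 72.0, 314.0])]
100 (400, -150) 0 6e-20 [1.04, 1.23, -0.46, 1.48, -0.18, 1.34, -2.17] [(1, False, [-0.14, 0.89, 1.02, 2.1, -1.08, 1.96, -2.92], [449.0, 66.0, 314.0]), (-1, False, [0.73, 0.8, -
[... 572 characters left out ...]
]
110 (400, -150) 180 4e-16 [1.0, 1.28, -0.56, 1.38, -0.04, 1.46, 0.92] [(1, False, [0.51, 0.69, -0.31, 1.77, -0.66, 1.41, -1.19], [459.0, 62.0, 314.0]), (-1, False, [0.78, 0.98, -1.06, 1.57, -0.21, 1.26, 2.4], [530.0, 88.0, 314.0])]
110 (430, -120) 0 5e-18 [0.83, 1.23, -0.34, 1.37, -0.25, 1.45, -2.09] [(1, False, [-0.22, 0.89, 1.09, 2.03, -1.08, 1.96, -2.92], [459.0, 62.0, 314.0]), (-1, False, [0.59, 0.82, -0.62, 1.58, -0.51, 1.35, -0.42], [530.0, 88.0, 314.0])]
110 (430, -120) 180 2e-21 [0.87, 1.25, -0.42, 1.37, -0.19, 1.45, 1.0] [(1, False, [0.45, 0.68, -0.22, 1.78, -0.69, 1.44, -1.14], [459.0, 62.0, 314.0]), (-1, False, [0.76, 0.96, -1.01, 1.57, -0.25, 1.27, 2.43], [530.0, 88.0, 314.0])]
```

Leaves top out near z≈315 at y>500, so a stretch toward azimuth ≈+100 at z≥450 is clear.

The plan:
1. Bring the tool upright.
2. Grip the handle vertically and set the cup down with its handle toward azimuth -80.
3. Lean the tool outward toward +100 by stretching.
4. Regrip leaning back from the cup, and pour by rolling the tool.

Uprighting first.

```bash
python3 go.py t 172 -324 170
```

```text
tool delta [156.9  43.  109.9] rows 3 each [52.3 14.3 36.6]
```

Call:
apply_moves([
  [[52, 14, 37], 0, 40],
  [[52, 14, 37], 0, 40],
  [[52, 14, 37], 0, 40],
])

```text
clock: 4.9
eef_pos: [143.8, -292.7, 224.7]
tool_rot: [0.075, 1.393, -1.285]
force: [-1.2, -1.8, 0.4]
width: 40.2
```

```bash
python3 st.py;python3 go.py d -28 52 0
```

```text
t 4.9 pos [ 143.8 -292.7  224.7] F [-1.2 -1.8  0.4] w 40.2
q [ 1.388  0.122 -0.467  2.462  0.29   0.419 -0.688] qd [ 0.38  1.53 -0.88 -0.05  1.87 -1.25 -2.1 ]
toolx [ 0.05  -0.17  -0.984] y [0.978 0.21  0.013] z [ 0.204 -0.963  0.176] grip [ 142.8 -289.5  243.1]
tool delta [-10.2 -16.5 -55.8] rows 1 each [-10.2 -16.5 -55.8]
```

Call:
apply_moves([
  [[-5, 0, -58], 0, 40],
  [[-5, 0, -58], 0, 40],
  [[-5, 0, -58], 0, 40],
])

```text
clock: 5.28
eef_pos: [141.1, -233.2, 252.8]
tool_rot: [0.183, 1.438, -1.177]
force: [-1.0, -0.3, 1.3]
width: 40.3
```

```bash
python3 st.py
```

```text
t 5.275 pos [ 141.1 -233.2  252.8] F [-1.  -0.3  1.3] w 40.3
q [ 2.06  -0.022 -1.136  2.466  0.026  0.556 -0.458] qd [ 1.79 -0.95 -1.28  0.02 -1.78  0.45  1.92]
toolx [ 0.051 -0.123 -0.991] y [0.977 0.21  0.024] z [ 0.206 -0.97   0.131] grip [ 140.2 -230.9  271.3]
```

Call:
apply_moves([
  [[25, 0, -55], 0, 40],
  [[25, 0, -55], 0, 40],
  [[25, 0, -55], 0, 40],
  [[25, 0, -55], 0, 40],
])

```text
clock: 5.78
eef_pos: [178.4, -94.1, 270.1]
tool_rot: [-0.583, 1.519, -1.967]
force: [0.6, -0.6, 0.6]
width: 40.0
```

```bash
python3 st.py
```

```text
t 5.775 pos [178.4 -94.1 270.1] F [ 0.6 -0.6  0.6] w 40.0
q [ 1.927 -0.374 -1.158  2.466 -0.395  0.851 -0.326] qd [-1.87 -0.01  0.23 -0.    0.32  0.23 -1.83]
toolx [-0.02  -0.047 -0.999] y [ 0.982  0.185 -0.028] z [ 0.186 -0.982  0.043] grip [178.7 -93.3 288.8]
```

```bash
python3 go.py g 520 -238 230
```

```text
tool delta [ 58.8 310.2 202.9] rows 6 each [ 9.8 51.7 33.8]
```

Call:
apply_moves([
  [[10, 52, 34], 0, 40],
  [[10, 52, 34], 0, 40],
  [[10, 52, 34], 0, 40],
  [[10, 52, 34], 0, 40],
  [[10, 52, 34], 0, 40],
  [[10, 52, 34], 0, 40],
  [[0, 0, 0], 10.7, 40],
  [[0, 0, 0], 10.7, 40],
  [[0, 0, 0], 10.7, 40],
  [[0, 0, 0], 10.7, 40],
])

```text
clock: 7.02
eef_pos: [364.4, -189.9, 224.8]
tool_rot: [-0.77, 1.478, -2.904]
force: [-0.7, 0.5, -0.2]
width: 40.0
```

```bash
python3 st.py; python3 go.py g 527 -242 120
```

```text
t 7.025 pos [ 364.4 -189.9  224.8] F [-0.7  0.5 -0.2] w 40.0
q [ 0.965  0.437 -0.821  2.079  0.457  0.898 -2.266] qd [-0.27 -0.11  0.42  0.01 -0.22 -0.12 -1.23]
toolx [-0.09  -0.022 -0.996] y [ 0.843 -0.534 -0.064] z [-0.53  -0.845  0.066] grip [ 366.1 -189.5  243.4]
tool delta [109.6 171.6 -49.1] rows 3 each [ 36.5  57.2 -16.4]
```

Call:
apply_moves([
  [[10, 57, -16], 0, 40],
  [[10, 57, -16], 0, 40],
  [[10, 57, -16], 0, 40],
  [[0, 0, 0], -10.7, 40],
  [[0, 0, 0], -10.7, 40],
  [[0, 0, 0], -10.7, 40],
  [[0, 0, 0], -10.7, 40],
  [[0, 0, 0], -10.7, 40],
  [[0, 0, 0], -10.7, 40],
  [[0, 0, 0], -10.7, 40],
])

```text
clock: 8.28
eef_pos: [533.5, -245.2, 175.0]
tool_rot: [-2.076, 1.47, -2.895]
force: [0.3, -0.1, -1.2]
width: 40.0
```

Call:
apply_moves([
  [[0, 0, 0], -10.7, 40],
  [[0, 0, 0], -10.7, 40],
  [[0, 0, 0], -10.7, 40],
  [[0, 0, 0], -10.7, 40],
  [[0, 0, 0], -10.7, 40],
  [[0, 0, 0], -10.7, 40],
  [[0, 0, 0], -10.7, 40],
  [[0, 0, 0], -10.7, 40],
])

```text
clock: 9.28
eef_pos: [531.1, -247.4, 171.1]
tool_rot: [2.683, 1.464, -2.92]
force: [-0.7, -0.2, -0.5]
width: 39.7
```

```bash
python3 st.py; python3 go.py g 527 -242 120;python3 - <<'E'
from cell import eyes
import cv2
im,d=eyes.get_image('wrist'); cv2.imwrite('pics/c_wrist.png',im)
E
```

```text
t 9.275 pos [ 531.1 -247.4  171.1] F [-0.7 -0.2 -0.5] w 39.7
q [ 0.983  0.954 -1.216  1.661  0.922  1.333  0.235] qd [ 0.01  0.03 -0.04 -0.    0.03  0.04  1.47]
toolx [-0.104 -0.023 -0.994] y [-0.627  0.778  0.047] z [ 0.772  0.628 -0.095] grip [ 533.1 -247.   189.7]
tool delta [69.8  4.4  5.1] rows 2 each [34.9  2.2  2.6]
```

View pics/c_wrist.png

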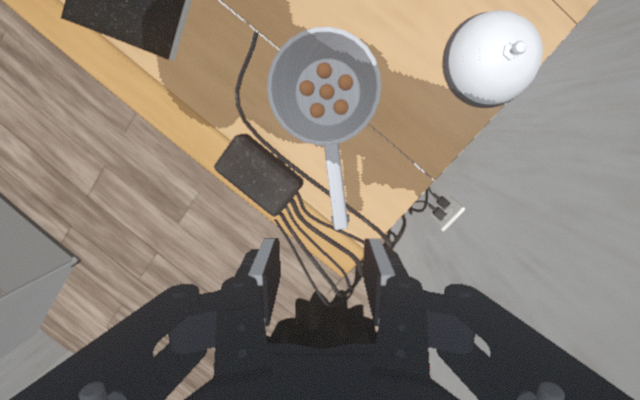

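The wrist view shows the cup rim centred near (326,86) and the handle from (333,150) to (341,226). It sits about 6° off the jaw mid-plane, which agrees with the az -44 estimate. I'll roll -7, cross-check, and descend.

```bash
python3 - <<'E'
from cell import eyes
from h import *
p=eyes.camera_params('wrist')
print(onplane(p,[(326,86)],50).round(1),onplane(p,[(333,148),(341,226)],47).round(1))
E
python3 go.py g 528 -243 85
```

```text
[[ 467.5 -183.5   50. ]] [[ 503.  -217.8   47. ]
 [ 551.8 -265.3   47. ]]
tool delta [104.4   1.3   8.7] rows 2 each [52.2  0.6  4.4]
```

Call:
apply_moves([
  [[45, 4, 5], -7, 40],
  [[45, 0, 0], 0, 40],
])

```text
clock: 9.57
eef_pos: [525.7, -244.2, 82.1]
tool_rot: [2.595, 1.47, -2.883]
force: [1.1, -0.5, -0.2]
width: 39.7
```

```bash
python3 st.py; python3 go.py g 527 -242 40
```

```text
t 9.575 pos [ 525.7 -244.2   82.1] F [ 1.1 -0.5 -0.2] w 39.7
q [ 0.967  1.067 -1.162  1.745  1.062  1.227  0.254] qd [-0.06  0.4   0.34  0.26  0.52 -0.48 -0.34]
toolx [-0.097 -0.026 -0.995] y [-0.718  0.694  0.052] z [ 0.689  0.719 -0.086] grip [ 527.6 -243.7  100.7]
tool delta [60.4 -1.6  6.1] rows 2 each [30.2 -0.8  3. ]
```

Call:
apply_moves([
  [[30, 0, 3], 0, 40],
  [[27, 0, 3], 0, 40],
  [[0, 0, 0], 0, 40],
])

```text
clock: 9.95
eef_pos: [522.5, -241.9, 19.8]
tool_rot: [2.59, 1.466, -2.898]
force: [0.7, 0.9, 1.2]
width: 40.0
```

```bash
python3 st.py; python3 go.py g 527 -242 40
```

```text
t 9.95 pos [ 522.5 -241.9   19.8] F [0.7 0.9 1.2] w 40.0
q [ 0.943  1.145 -1.099  1.771  1.15   1.159  0.189] qd [ 0.   -0.01  0.    0.   -0.01 -0.01 -0.02]
toolx [-0.102 -0.025 -0.995] y [-0.711  0.701  0.055] z [ 0.696  0.713 -0.089] grip [ 524.4 -241.5   38.4]
tool delta [-1.8 -2.1  1.3] rows 1 each [-1.8 -2.1  1.3]
```

Call:
apply_moves([
  [[0, 0, 0], 0, 0],
  [[0, 0, 0], 0, 0],
  [[0, 0, 0], 0, 0],
  [[0, 0, 0], 0, 0],
  [[-15, 0, 0], 0, 0],
  [[-25, 0, 0], 0, 0],
])

```text
clock: 10.7
eef_pos: [525.2, -241.2, 59.8]
tool_rot: [2.579, 1.463, -2.914]
force: [1.0, -0.5, -3.1]
width: 11.7
```

```bash
python3 st.py;  python3 - <<'E'
from cell import eyes
import cv2
im,d=eyes.get_image('wrist'); cv2.imwrite('pics/d_wrist.png',im)
im,d=eyes.get_image('side'); cv2.imwrite('pics/d_side.png',cv2.resize(im[150:350,200:480],(800,571)))
E
```

```text
t 10.7 pos [ 525.2 -241.2   59.8] F [ 1.  -0.5 -3.1] w 11.7
q [ 0.951  1.093 -1.135  1.751  1.084  1.204  0.223] qd [ 0.04 -0.27 -0.18 -0.12 -0.32  0.23  0.19]
toolx [-0.105 -0.024 -0.994] y [-0.708  0.704  0.058] z [ 0.699  0.71  -0.091] grip [ 527.1 -240.8   78.4]
```

View pics/d_wrist.png

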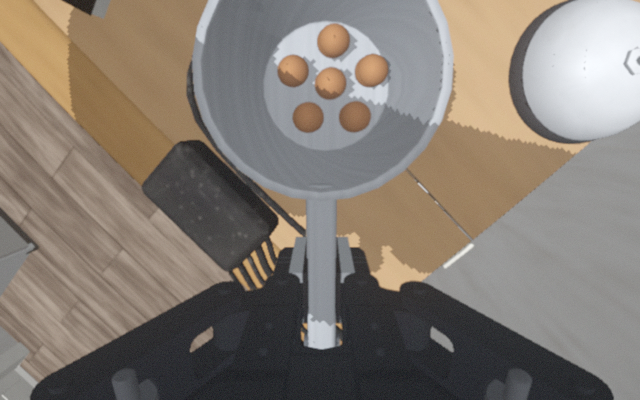

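View pics/d_side.png

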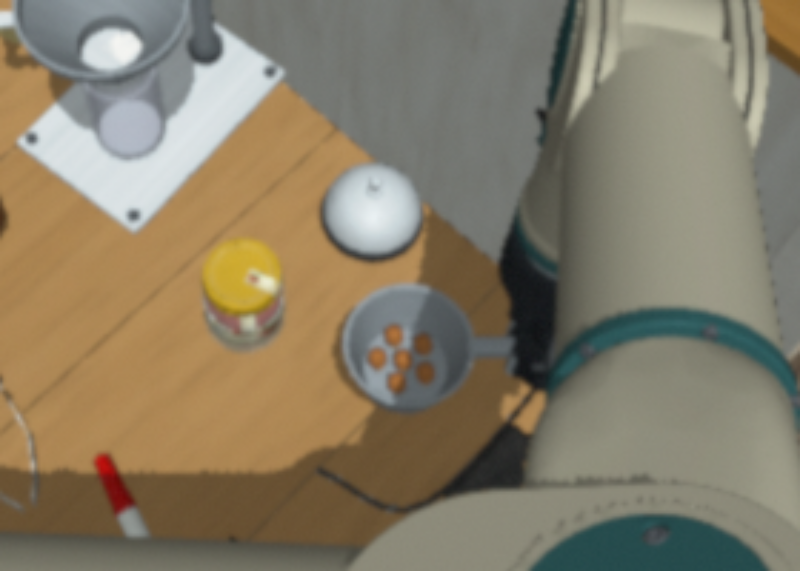

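```bash
sed -e 's/for A in (90,100,110)/for A in (95,102)/' -e 's/((400,-150),(430,-120))/((378,-140),)/' -e 's/good&=s\[0\]<1e-6/good\&=s[0]<1e-4/g' scan3.py > scan4.py; python3 scan4.py; python3 go.py g 392 -219 90
```

```text
95 (378, -140) 0 5e-17 [1.0, 1.17, -0.26, 1.61, -0.37, 1.27, -1.99] [(1, False, [-0.1, 0.89, 0.99, 2.14, -1.08, 1.96, -2.92], [444.0, 69.0, 314.0]), (-1, True, [0.73, 0.75, -0.67, 1.78, -0.64, 1.12, -0.42], [520.0, 75.0, 314.0])]
95 (378, -140) 180 1e-16 [1.2, 1.25, -0.64, 1.6, -0.07, 1.22, 0.83] [(1, True, [0.69, 0.63, -0.46, 1.98, -0.78, 1.17, -1.21], [444.0, 69.0, 314.0]), (-1, False, [0.94, 0.94, -1.13, 1.77, -0.26, 0.99, 2.33], [520.0, 75.0, 314.0])]
102 (378, -140) 0 2e-04  []
102 (378, -140) 180 7e-18 [1.25, 1.36, -0.89, 1.53, 0.18, 1.34, 0.63] [(1, True, [0.69, 0.68, -0.53, 1.88, -0.66, 1.23, -1.28], [451.0, 65.0, 314.0]), (-1, False, [0.88, 0.99, -1.16, 1.67, -0.17, 1.11, 2.28], [525.0, 81.0, 314.0])]
tool delta [  4.1 113.2 -81.8] rows 2 each [  2.   56.6 -40.9]
```

Call:
apply_moves([
  [[0, 30, -22], 0, 0],
  [[1, 40, -30], 0, 0],
  [[2, 30, -20], 0, 0],
  [[0, 13, -10], 6, 0],
  [[0, 0, 0], 8, 0],
  [[0, 0, 0], 8, 0],
  [[0, 0, 0], 8, 0],
  [[0, 0, 0], 5, 0],
  [[0, 0, 0], 0, 0],
])

```text
clock: 11.92
eef_pos: [382.6, -221.4, 70.6]
tool_rot: [-3.015, 1.464, -2.857]
force: [0.4, 0.0, -3.3]
width: 10.9
```

```bash
python3 st.py;  python3 go.py g 392 -219 41
python3 - <<'E'
from cell import eyes
import cv2
im,d=eyes.get_image('wrist'); cv2.imwrite('pics/e_wrist.png',im)
im,d=eyes.get_image('top'); cv2.imwrite('pics/e_top.png',cv2.resize(im[140:320,280:480],(666,600)))
E
```

```text
t 11.925 pos [ 382.6 -221.4   70.6] F [ 0.4  0.  -3.3] w 10.9
q [ 1.061  0.907 -1.053  2.13   1.083  0.951 -0.53 ] qd [ 0.  0.  0.  0.  0.  0. -0.]
toolx [-0.102 -0.03  -0.994] y [-0.159  0.987 -0.013] z [ 0.982  0.157 -0.106] grip [ 384.5 -220.9   89.2]
tool delta [47.1  1.3 12.7] rows 1 each [47.1  1.3 12.7]
```

View pics/e_top.png

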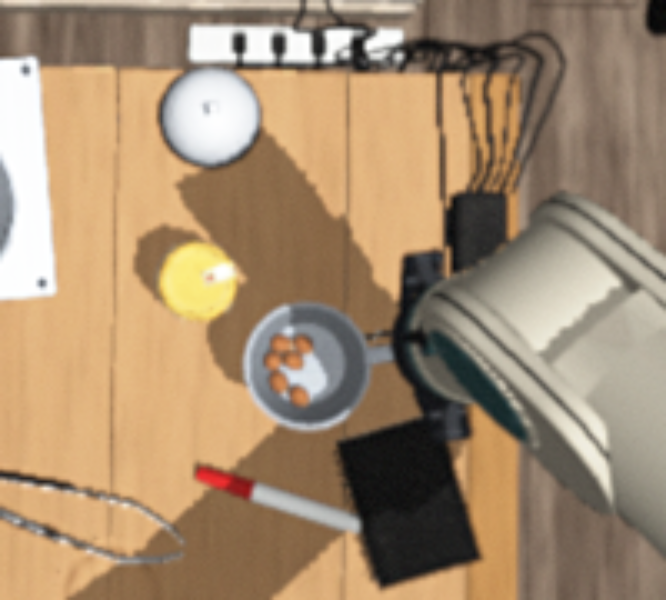

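Call:
apply_moves([
  [[25, 0, 6], 0, 0],
  [[20, 0, 4], 0, 0],
  [[3, 0, 1], 0, 0],
  [[0, 0, 0], 0, 0],
])

```text
clock: 12.52
eef_pos: [390.0, -222.8, 22.0]
tool_rot: [-2.985, 1.465, -2.821]
force: [-1.4, 0.0, 5.9]
width: 11.3
```

```bash
python3 st.py
```

```text
t 12.525 pos [ 390.  -222.8   22. ] F [-1.4  0.   5.9] w 11.3
q [ 1.012  0.988 -0.979  2.131  1.202  0.907 -0.61 ] qd [-0.   -0.   -0.   -0.   -0.01  0.    0.01]
toolx [-0.1   -0.033 -0.994] y [-0.163  0.986 -0.016] z [ 0.981  0.161 -0.104] grip [ 391.9 -222.2   40.6]
```

Force is up to about +6 N, so the cup is on the counter. Release and back off.

Call:
apply_moves([
  [[0, 0, 0], 0, 30],
  [[0, 0, 0], 0, 40],
  [[0, 0, 0], 0, 40],
  [[-30, 0, 0], 0, 40],
  [[-55, 0, 0], 0, 40],
  [[-60, 0, 0], 0, 40],
])

```text
clock: 13.28
eef_pos: [402.3, -216.9, 167.1]
tool_rot: [-3.058, 1.46, -2.891]
force: [1.0, -1.4, -0.6]
width: 40.2
```

```bash
python3 st.py; python3 go.py t 250 350 500
```

```text
t 13.275 pos [ 402.3 -216.9  167.1] F [ 1.  -1.4 -0.6] w 40.2
q [ 1.109  0.777 -1.18   2.015  0.853  1.098 -0.346] qd [ 0.33 -0.65 -0.64 -0.51 -1.04  0.72  0.81]
toolx [-0.107 -0.027 -0.994] y [-0.166  0.986 -0.009] z [ 0.98   0.164 -0.11 ] grip [ 404.3 -216.4  185.7]
tool delta [-330.   581.2  -92.9] rows 10 each [-33.   58.1  -9.3]
```

Run:
```python
from ik import *
for al in (80,30):
  for r0 in (0,180):
    R=orient(99.5,al,r0)
    for k in range(3):
        b=solve(np.array([-110,650 if al==80 else 900,450.]),R,n=6); print(al,r0,'%.0e'%b[0],b[1].round(2))
```

```text
80 0 2e-18 [-1.68  0.41 -0.18  1.31  0.09  1.26  1.45]
80 0 8e-17 [-1.29  0.51 -0.88  1.3   0.45  1.35  1.17]
80 0 2e-28 [-1.34  0.48 -0.77  1.3   0.39  1.32  1.22]
80 180 1e-16 [-1.81  0.4   0.05  1.31 -0.01  1.25 -1.6 ]
80 180 6e-02 [-1.74  0.26 -0.21  1.64  0.4   0.86 -2.02]
80 180 2e-19 [-2.41  0.66  1.28  1.33 -0.71  1.44 -1.04]
30 0 2e-17 [-1.37  0.57 -0.57  1.59  1.68  0.25  0.08]
30 0 3e-16 [-1.31  0.59 -0.67  1.58  1.69  0.31  0.12]
30 0 7e-16 [-1.31  0.59 -0.66  1.58  1.69  0.3   0.11]
30 180 9e-16 [-1.12  0.72 -1.07  1.58  1.75  0.55 -2.91]
30 180 7e-04 [-1.39  0.56 -0.52  1.62  1.97  0.25  2.92]
30 180 2e-13 [-1.13  0.71 -1.04  1.58  1.75  0.53 -2.92]
```

```bash
python3 go.py t 330 300 480
```

```text
tool delta [-317.4  518.8  -20.4] rows 9 each [-35.3  57.6  -2.3]
```

Call:
apply_moves([
  [[-60, 5, 0], 0, 40],
  [[-60, 40, 0], 0, 40],
  [[-50, 58, 0], 0, 40],
  [[-40, 60, 0], 0, 40],
  [[-30, 60, -2], 0, 40],
  [[-20, 60, -2], 0, 40],
  [[-15, 60, -2], 0, 40],
  [[-15, 60, -10], 0, 40],
  [[-10, 60, -20], 0, 40],
])

```text
clock: 14.4
eef_pos: [326.9, 211.4, 445.7]
tool_rot: [-3.022, 1.471, -2.863]
force: [1.5, -0.2, -0.5]
width: 40.0
```

```bash
python3 st.py; python3 go.py t -110 650 480
```

```text
t 14.4 pos [326.9 211.4 445.7] F [ 1.5 -0.2 -0.5] w 40.0
q [ 0.366  0.221 -1.204  1.719  0.155  1.431 -0.708] qd [-1.14 -0.07  0.01 -0.19 -0.17  0.15 -1.05]
toolx [-0.096 -0.027 -0.995] y [-0.159  0.987 -0.012] z [ 0.983  0.157 -0.099] grip [328.7 211.9 464.3]
tool delta [  -4.3  502.  -363.8] rows 9 each [ -0.5  55.8 -40.4]
```

Call:
apply_moves([
  [[0, 56, -40], 0, 40],
  [[0, 56, -40], 0, 40],
  [[0, 56, -40], 0, 40],
  [[0, 56, -40], 0, 40],
  [[0, 56, -40], 0, 40],
  [[0, 56, -40], 0, 40],
  [[0, 56, -40], 0, 40],
  [[0, 56, -40], 0, 40],
  [[0, 56, -40], 0, 40],
  [[0, 56, -20], 0, 40],
])

```text
clock: 15.65
eef_pos: [-99.6, 663.3, 471.9]
tool_rot: [-2.986, 1.478, -2.825]
force: [1.2, 1.2, 0.4]
width: 40.1
```

```bash
python3 st.py; python3 go.py t -160 950 480
```

```text
t 15.65 pos [-99.6 663.3 471.9] F [1.2 1.2 0.4] w 40.1
q [-1.302  0.68  -0.995  0.976  0.471  1.705 -1.935] qd [-1.12  0.76  0.37 -1.58  0.54  0.69 -0.08]
toolx [-0.088 -0.029 -0.996] y [-0.161  0.987 -0.014] z [ 0.983  0.159 -0.091] grip [-98.  663.9 490.5]
tool delta [-11.  292.5 -14.6] rows 5 each [-2.2 58.5 -2.9]
```

Call:
apply_moves([
  [[0, 60, 0], 0, 40],
  [[0, 60, 0], 0, 40],
  [[0, 60, 0], 0, 40],
  [[0, 60, 0], 0, 40],
  [[0, 60, 0], 0, 40],
  [[0, 60, 0], 0, 40],
  [[0, 60, 0], 0, 40],
  [[10, 60, 0], 0, 40],
])

```text
clock: 16.65
eef_pos: [-117.5, 837.8, 377.6]
tool_rot: [-2.955, 1.485, -2.824]
force: [-64.1, -9.7, 8.8]
width: 40.3
```

```bash
python3 st.py
```

```text
t 16.65 pos [-117.5  837.8  377.6] F [-64.1  -9.7   8.8] w 40.3
q [-1.617  1.1   -1.248  0.185  1.073  1.98  -1.714] qd [-0.07  0.18 -0.06  0.11  1.77  0.03 -0.05]
toolx [-0.082 -0.027 -0.996] y [-0.132  0.991 -0.016] z [ 0.988  0.13  -0.084] grip [-115.9  838.3  396.2]
```

```bash
python3 - <<'E'
from cell import eyes,status
import cv2
im,d=eyes.get_image('wrist'); cv2.imwrite('pics/f_wrist.png',im)
s=status.read_state(); print(s['force'],s['torque'],s['qd'],s['tau'])
im,d=eyes.get_image('side'); cv2.imwrite('pics/f_side.png',im)
E
python3 st.py
```

```text
[ 2.87733867  1.19025613 -2.41237113] [ 0.1139809  -0.40401678  0.07545781] [ 0.01548091  0.01165551 -0.01197488 -0.00668215 -0.2376157  -0.00183142
  0.00955537] [-6.13454998e+00 -9.62418365e+01 -8.26588333e+00 -8.82618785e+00
 -1.48168042e+00  3.38375336e-01 -3.43120213e-03]
t 16.75 pos [-116.9  837.8  374.5] F [ 0.2 -0.2 -0.5] w 39.7
q [-1.616  1.104 -1.244  0.186  1.07   1.98  -1.714] qd [-0.   -0.04 -0.04 -0.01 -0.14  0.01  0.  ]
toolx [-0.081 -0.031 -0.996] y [-0.131  0.991 -0.02 ] z [ 0.988  0.129 -0.084] grip [-115.4  838.4  393.2]
```

View pics/f_wrist.png

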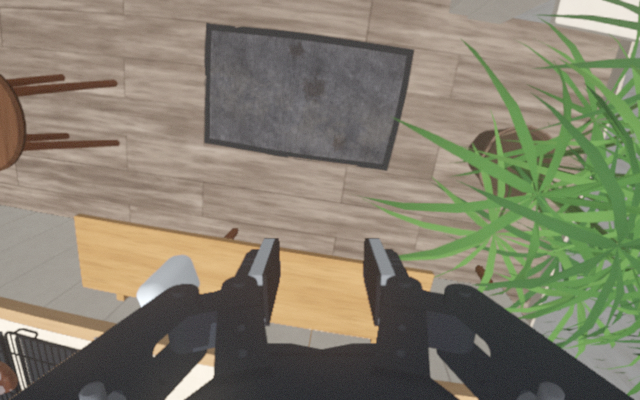

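View pics/f_side.png

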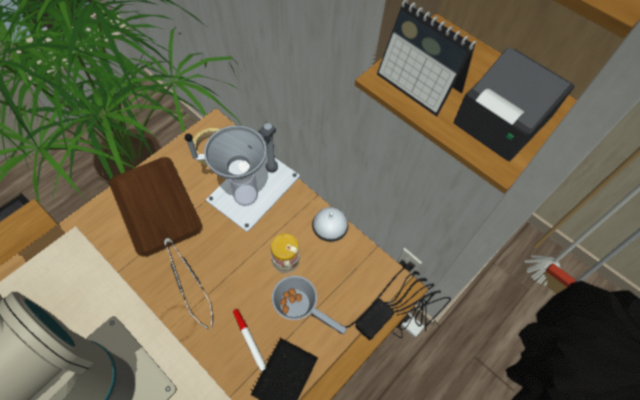

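The 64 N spike was a transient at the joint limits. It is zero again now, and the wrist view shows free air below with the plant well to the right. The side view shows the cup upright at about (295,297). Continuing the stretch more gently.

Call:
apply_moves([
  [[0, 40, 0], 0, 40],
  [[0, 40, 0], 0, 40],
  [[0, 40, 0], 0, 40],
  [[0, 40, 0], 0, 40],
])

```text
clock: 17.25
eef_pos: [-119.2, 838.5, 366.9]
tool_rot: [-2.788, 1.494, -2.652]
force: [0.5, 0.1, 0.2]
width: 39.8
```

```bash
python3 st.py
```

```text
t 17.25 pos [-119.2  838.5  366.9] F [0.5 0.1 0.2] w 39.8
q [-1.624  1.113 -1.247  0.185  1.087  1.981 -1.71 ] qd [-0.02  0.02  0.   -0.    0.04 -0.    0.01]
toolx [-0.068 -0.036 -0.997] y [-0.137  0.99  -0.027] z [ 0.988  0.135 -0.072] grip [-117.9  839.2  385.6]
```

Call:
apply_moves([
  [[-40, 40, 0], 0, 40],
  [[-45, 45, 0], 0, 40],
  [[-45, 45, 0], 0, 40],
  [[-45, 45, 0], 0, 40],
])

```text
clock: 17.75
eef_pos: [-109.5, 828.9, 473.0]
tool_rot: [2.167, 1.451, 2.299]
force: [0.2, 0.6, -0.0]
width: 39.8
```

```bash
python3 st.py
```

```text
t 17.75 pos [-109.5  828.9  473. ] F [ 0.2  0.6 -0. ] w 39.8
q [-1.611  0.986 -1.246  0.185  1.08   1.981 -1.707] qd [ 0.03 -0.26 -0.    0.   -0.02  0.    0.  ]
toolx [-0.079  0.089 -0.993] y [-0.128  0.987  0.099] z [ 0.989  0.135 -0.067] grip [-108.   827.3  491.6]
```

Call:
apply_moves([
  [[-15, 60, 0], 0, 40],
  [[-15, 60, 0], 0, 40],
  [[-15, 60, 0], 0, 40],
  [[-15, 60, 0], 0, 40],
])

```text
clock: 18.25
eef_pos: [-106.6, 825.5, 500.4]
tool_rot: [1.853, 1.43, 1.982]
force: [-0.1, -0.1, -0.1]
width: 40.1
```

```bash
python3 st.py
```

```text
t 18.25 pos [-106.6  825.5  500.4] F [-0.1 -0.1 -0.1] w 40.1
q [-1.618  0.953 -1.246  0.185  1.108  1.981 -1.706] qd [-0.02 -0.05 -0.    0.    0.06 -0.    0.  ]
toolx [-0.056  0.128 -0.99 ] y [-0.125  0.983  0.135] z [ 0.991  0.132 -0.039] grip [-105.5  823.1  518.9]
```

Call:
apply_moves([
  [[15, 62, 0], 0, 40],
  [[15, 62, 0], 0, 40],
  [[15, 62, 0], 0, 40],
  [[15, 62, 0], 0, 40],
])

```text
clock: 18.75
eef_pos: [-110.0, 836.4, 444.8]
tool_rot: [1.551, 1.496, 1.68]
force: [0.2, -0.6, -0.4]
width: 40.1
```

```bash
python3 st.py
```

```text
t 18.75 pos [-110.   836.4  444.8] F [ 0.2 -0.6 -0.4] w 40.1
q [-1.641  1.019 -1.246  0.185  1.161  1.981 -1.706] qd [-0.04  0.13 -0.   -0.    0.1   0.    0.  ]
toolx [-0.008  0.074 -0.997] y [-0.128  0.989  0.075] z [0.992 0.128 0.001] grip [-109.8  835.   463.5]
```

Run:
```python
from cell import eyes
from h import *
p=eyes.camera_params('wrist'); im,d=eyes.get_image('wrist'); cv2.imwrite('pics/g_wrist.png',im)
W=cloud(p,d); hsv=cv2.cvtColor(im,cv2.COLOR_BGR2HSV)
m=(hsv[...,0]>35)&(hsv[...,0]<85)&(hsv[...,1]>80)&(d>0)
w=W[m]; 
for x0 in range(-150,400,50):
    a=w[(w[:,0]>=x0)&(w[:,0]<x0+50)]
    if len(a): print(x0,len(a),'y',a[:,1].min().round(),a[:,1].max().round(),'z',np.percentile(a[:,2],[5,50,95,100]).round())
```

```text
-100 50 y 750.0 851.0 z [202. 498. 519. 520.]
-50 229 y 679.0 890.0 z [ -8.  46.  72. 532.]
0 707 y 676.0 1006.0 z [-159.   83.  105.  109.]
50 1544 y 628.0 995.0 z [-117.   97.  114.  117.]
100 1932 y 627.0 941.0 z [-109.  103.  131.  138.]
150 3394 y 595.0 1000.0 z [-111.  107.  139.  144.]
200 3355 y 558.0 1104.0 z [-119.  113.  144.  148.]
250 4393 y 578.0 1148.0 z [-128.   71.  136.  147.]
300 5057 y 436.0 1223.0 z [-114.   44.  127.  139.]
350 6154 y 543.0 1196.0 z [-119.   38.  135.  145.]
```

Call:
apply_moves([
  [[45, -50, 0], 0, 40],
  [[50, -40, 0], 0, 40],
  [[50, 0, 0], 0, 40],
  [[50, 0, 0], 0, 40],
  [[40, 30, 0], 0, 40],
])

```text
clock: 19.42
eef_pos: [-110.3, 848.6, 253.5]
tool_rot: [1.43, 1.467, 1.574]
force: [0.7, 1.6, 0.5]
width: 40.1
```

```bash
python3 st.py; python3 go.py d -8 50 0
```

```text
t 19.425 pos [-110.3  848.6  253.5] F [0.7 1.6 0.5] w 40.1
q [-1.406  1.094 -1.174  0.828  1.02   1.541 -2.01 ] qd [-0.4   0.57  0.23 -0.91  0.3  -0.1   0.4 ]
toolx [-0.     0.104 -0.995] y [-0.144  0.984  0.103] z [0.99  0.143 0.015] grip [-110.3  846.7  272.1]
tool delta [ 5.2 50.4 -0.8] rows 1 each [ 5.2 50.4 -0.8]
```

Now q6 is off its limit, so pull outward.

Call:
apply_moves([
  [[5, 55, 0], 0, 40],
  [[5, 55, 0], 0, 40],
  [[5, 55, 0], 0, 40],
  [[0, 55, 0], 0, 40],
  [[0, 55, 0], 0, 40],
  [[0, 55, 0], 0, 40],
])

```text
clock: 20.18
eef_pos: [-131.1, 973.4, 222.0]
tool_rot: [1.511, 1.362, 1.66]
force: [0.9, 0.3, -1.2]
width: 40.1
```

```bash
python3 st.py; python3 go.py d -8 50 0
```

```text
t 20.175 pos [-131.1  973.4  222. ] F [ 0.9  0.3 -1.2] w 40.1
q [-1.745  1.251  0.079  0.186 -0.061  1.496 -1.582] qd [-0.17  0.07  2.18  0.   -2.13 -0.29  0.23]
toolx [-0.018  0.207 -0.978] y [-0.146  0.967  0.207] z [0.989 0.146 0.012] grip [-130.8  969.6  240.3]
tool delta [10.5 49.5 -0.6] rows 1 each [10.5 49.5 -0.6]
```

Call:
apply_moves([
  [[12, 60, 0], 0, 40],
  [[14, 60, 0], 0, 40],
  [[16, 60, 0], 0, 40],
  [[18, 60, 0], 0, 40],
  [[20, 60, 0], 0, 40],
  [[22, 60, 0], 0, 40],
  [[25, 58, 0], 0, 40],
  [[25, 58, 0], 0, 40],
])

```text
clock: 21.18
eef_pos: [-149.6, 1097.5, 167.9]
tool_rot: [1.521, 1.035, 1.673]
force: [0.3, -0.6, 0.1]
width: 40.0
```

```bash
python3 st.py; python3 go.py d -8 50 0
```

```text
t 21.175 pos [-149.6 1097.5  167.9] F [ 0.3 -0.6  0.1] w 40.0
q [-1.801  1.41   1.097  0.185 -1.099  1.11  -1.48 ] qd [-0.    0.08 -0.04 -0.   -0.   -0.42  0.01]
toolx [-0.052  0.508 -0.86 ] y [-0.137  0.849  0.51 ] z [0.989 0.144 0.025] grip [-148.6 1087.9  184. ]
tool delta [25.8 43.5 -0.7] rows 1 each [25.8 43.5 -0.7]
```

Call:
apply_moves([
  [[15, 60, 0], 0, 40],
  [[15, 60, 0], 0, 40],
  [[15, 60, 0], 0, 40],
  [[15, 60, 0], 0, 40],
  [[15, 60, 0], 0, 40],
  [[15, 60, 0], 0, 40],
])

```text
clock: 21.92
eef_pos: [-161.9, 1155.4, 264.5]
tool_rot: [1.533, 0.794, 1.688]
force: [0.1, 0.1, -0.2]
width: 40.2
```

```bash
python3 st.py; python3 go.py d -8 50 0
```

```text
t 21.925 pos [-161.9 1155.4  264.5] F [ 0.1  0.1 -0.2] w 40.2
q [-1.805  1.36   1.084  0.185 -1.099  0.917 -1.474] qd [-0.01 -0.11 -0.01 -0.    0.   -0.21  0.01]
toolx [-0.082  0.697 -0.713] y [-0.12   0.703  0.701] z [0.989 0.143 0.026] grip [-160.4 1142.4  277.9]
tool delta [35.5 36.1 -0.8] rows 1 each [35.5 36.1 -0.8]
```

Call:
apply_moves([
  [[20, 58, 0], 0, 40],
  [[20, 58, 0], 0, 40],
  [[20, 58, 0], 0, 40],
  [[20, 58, 0], 0, 40],
  [[20, 58, 0], 0, 40],
  [[20, 58, 0], 0, 40],
])

```text
clock: 22.68
eef_pos: [-171.0, 1187.1, 398.8]
tool_rot: [1.539, 0.567, 1.697]
force: [-0.4, 1.4, 0.2]
width: 40.1
```

```bash
python3 st.py
```

```text
t 22.675 pos [-171.  1187.1  398.8] F [-0.4  1.4  0.2] w 40.1
q [-1.81   1.279  1.076  0.185 -1.099  0.769 -1.464] qd [-0.01 -0.14 -0.01  0.    0.   -0.15  0.01]
toolx [-0.106  0.837 -0.537] y [-0.099  0.529  0.843] z [0.989 0.142 0.027] grip [-169.  1171.4  408.8]
```

```bash
cat > path.py <<'E'
from ik import *
from cell import status
def follow(q,wps,R,step=40,verbose=True):
    t,_=fk2(q,p)
    for w in wps:
        w=np.array(w,float); t0=fk2(q,p)[0]; n=max(1,int(np.ceil(np.linalg.norm(w-t0)/step)))
        worst=0
        for k in range(1,n+1):
            g=t0+(w-t0)*k/n; q0=q.copy()
            def f(x):
                tt,M=fk2(x,p); return np.r_[(tt-g)/100,Ro.from_matrix(R.T@M).as_rotvec(),(x-q0)*.003]
            r=least_squares(f,np.clip(q,lo+1e-4,hi-1e-4),bounds=(lo,hi)); q=r.x
            tt,M=fk2(q,p); e=np.linalg.norm(tt-g); a=np.degrees(Ro.from_matrix(R.T@M).magnitude()); worst=max(worst,e+a)
        if verbose: print(w,'err %.1f mm %.1f deg worst %.1f'%(e,a,worst),q.round(2))
    return q
if __name__=='__main__':
    s=status.read_state(); R=Ro.from_euler('xyz',s['tool_rot']).as_matrix(); q=s['qpos']
    c=np.array([378,-144.]); 
    G=np.array([392,-224,41.]); x=R[:,0]; T=G+18.7*x
    for name,w in {'a':[(0,900,500),(350,600,500),(500,200,450),(480,-150,350),T-150*x,T],
      'b':[(-50,900,450),(250,650,500),(420,350,550),(480,50,500),(450,-150,350),T-150*x,T],'c':[(-80,700,450),(150,600,500),(400,300,500),(400,-50,400),T-150*x,T]}.items():
        print(name); follow(q,w,R)
E
python3 path.py
```

```text
a
[  0. 900. 500.] err 0.0 mm 0.0 deg worst 0.0 [-1.77  0.49  0.34  1.5  -1.08  0.32 -0.49]
[350. 600. 500.] err 0.0 mm 0.0 deg worst 0.0 [-0.34  0.32 -0.52  1.78 -1.07  0.67  0.11]
[500. 200. 450.] err 0.0 mm 0.0 deg worst 0.0 [ 0.36  0.43 -0.35  1.73 -0.87  1.34  0.55]
[ 480. -150.  350.] err 0.0 mm 0.0 deg worst 0.0 [ 0.78  0.72 -0.2   1.46 -0.57  1.7   0.89]
[ 405.89078417 -333.85374596  111.56125433] err 0.0 mm 0.0 deg worst 0.0 [ 0.98  1.13 -0.12  1.26 -0.37  1.66  1.18]
[ 390.02164765 -208.35441699   30.95052966] err 0.0 mm 0.0 deg worst 0.0 [ 0.91  1.14 -0.16  1.6  -0.42  1.29  1.25]
b
[-50. 900. 450.] err 0.6 mm 2.3 deg worst 2.9 [-1.84  0.53  0.34  1.53 -1.08  0.25 -0.53]
[250. 650. 500.] err 0.0 mm 0.0 deg worst 3.5 [-0.42  0.28 -0.69  1.86 -1.08  0.44  0.01]
[420. 350. 550.] err 0.0 mm 0.0 deg worst 0.0 [ 0.25  0.22 -0.54  1.76 -0.96  1.21  0.26]
[480.  50. 500.] err 0.0 mm 0.0 deg worst 0.0 [ 0.63  0.43 -0.37  1.58 -0.75  1.62  0.57]
[ 450. -150.  350.] err 0.0 mm 0.0 deg worst 0.0 [ 0.86  0.7  -0.28  1.53 -0.53  1.66  0.89]
[ 405.89078417 -333.85374596  111.56125433] err 0.0 mm 0.0 deg worst 0.0 [ 1.01  1.13 -0.19  1.26 -0.33  1.64  1.13]
[ 390.02164765 -208.35441699   30.95052966] err 0.0 mm 0.0 deg worst 0.0 [ 0.95  1.15 -0.23  1.59 -0.37  1.28  1.2 ]
c
[-80. 700. 450.] err 2.0 mm 7.7 deg worst 9.8 [-2.38  0.27  0.82  1.95 -1.08  0.25 -0.55]
[150. 600. 500.] err 0.2 mm 0.8 deg worst 9.1 [-0.03  0.18 -1.23  2.04 -1.08  0.3  -0.08]
[400. 300. 500.] err 0.0 mm 0.0 deg worst 3.4 [ 0.73  0.33 -1.07  1.9  -0.83  1.06  0.29]
[400. -50. 400.] err 0.0 mm 0.0 deg worst 0.0 [ 1.16  0.61 -0.87  1.76 -0.44  1.45  0.6 ]
[ 405.89078417 -333.85374596  111.56125433] err 0.0 mm 0.0 deg worst 0.0 [ 1.2   1.2  -0.62  1.25 -0.05  1.6   0.86]
[ 390.02164765 -208.35441699   30.95052966] err 0.0 mm 0.0 deg worst 0.0 [ 1.17  1.23 -0.63  1.59 -0.04  1.22  0.86]
```

```bash
python3 go.py t 60 930 500; python3 go.py d 40 -40 0
```

```text
tool delta [-293.9  -73.5  194.7] rows 5 each [-58.8 -14.7  38.9]
tool delta [-37.7 -25.1  33.9] rows 1 each [-37.7 -25.1  33.9]
```

Call:
apply_moves([
  [[-50, -12, 33], 0, 40],
  [[-50, -12, 33], 0, 40],
  [[-50, -12, 33], 0, 40],
  [[-50, -12, 33], 0, 40],
  [[-50, -12, 33], 0, 40],
  [[-45, -12, 35], 0, 40],
])

```text
clock: 23.42
eef_pos: [54.0, 950.1, 510.8]
tool_rot: [1.528, 0.537, 1.687]
force: [0.6, 1.8, -0.8]
width: 39.9
```

```bash
python3 st.py; python3 go.py t 370 600 510
```

```text
t 23.425 pos [ 54.  950.1 510.8] F [ 0.6  1.8 -0.8] w 39.9
q [-1.656  0.571  0.32   1.345 -1.09   0.393 -0.466] qd [ 0.78 -0.69 -0.72  0.76 -0.   -0.09  0.73]
toolx [-0.1    0.853 -0.511] y [-0.102  0.503  0.858] z [0.99  0.138 0.037] grip [ 55.8 934.2 520.3]
tool delta [-330.  -208.9  264.5] rows 6 each [-55.  -34.8  44.1]
```

Call:
apply_moves([
  [[-47, -30, 38], 0, 40],
  [[-47, -30, 38], 0, 40],
  [[-47, -30, 38], 0, 40],
  [[-47, -30, 38], 0, 40],
  [[-47, -30, 38], 0, 40],
  [[-47, -30, 38], 0, 40],
  [[-47, -30, 38], 0, 40],
])

```text
clock: 24.3
eef_pos: [346.8, 624.3, 517.6]
tool_rot: [1.505, 0.528, 1.664]
force: [0.7, 0.3, -0.3]
width: 39.7
```

```bash
python3 st.py; python3 go.py t 490 200 470; python3 path.py | head -0
```

```text
t 24.3 pos [346.8 624.3 517.6] F [ 0.7  0.3 -0.3] w 39.7
q [-0.299  0.334 -0.637  1.761 -1.067  0.583  0.1  ] qd [ 1.16 -0.02 -0.2   0.05  0.06  0.77  0.46]
toolx [-0.08   0.86  -0.504] y [-0.113  0.495  0.862] z [0.99  0.126 0.057] grip [348.3 608.2 527.1]
tool delta [-352.3 -267.    85.6] rows 6 each [-58.7 -44.5  14.3]Exception ignored on flushing sys.stdout:
BrokenPipeError: [Errno 32] Broken pipe
```

Call:
apply_moves([
  [[-50, -38, 12], 0, 40],
  [[-50, -38, 12], 0, 40],
  [[-50, -38, 12], 0, 40],
  [[-50, -38, 12], 0, 40],
  [[-50, -38, 12], 0, 40],
  [[-50, -38, 12], 0, 40],
  [[-50, -38, 12], 0, 40],
])

```text
clock: 25.18
eef_pos: [484.8, 211.5, 475.5]
tool_rot: [1.484, 0.537, 1.636]
force: [0.5, 0.7, 0.3]
width: 39.9
```

```bash
python3 st.py; python3 go.py t 480 -150 360
```

```text
t 25.175 pos [484.8 211.5 475.5] F [0.5 0.7 0.3] w 39.9
q [ 0.554  0.399 -0.614  1.784 -0.87   1.239  0.517] qd [ 0.58  0.33  0.3  -0.42  0.46  0.71  0.26]
toolx [-0.056  0.858 -0.511] y [-0.12   0.503  0.856] z [0.991 0.109 0.075] grip [485.8 195.5 485.1]
tool delta [-250.7 -280.   -52.9] rows 5 each [-50.1 -56.  -10.6]
```

Call:
apply_moves([
  [[-50, -50, -10], 0, 40],
  [[-50, -50, -10], 0, 40],
  [[-50, -50, -10], 0, 40],
  [[-50, -55, -10], 0, 40],
  [[-50, -55, -10], 5, 40],
])

```text
clock: 25.8
eef_pos: [482.3, -90.3, 394.2]
tool_rot: [1.56, 0.55, 1.621]
force: [1.1, -0.6, -0.3]
width: 39.9
```

```bash
python3 st.py
python3 - <<'E'
from cell import eyes
import cv2
im,d=eyes.get_image('top'); cv2.imwrite('pics/h_top.png',cv2.resize(im[160:280,320:480],(800,600)))
E
```

```text
t 25.8 pos [482.3 -90.3 394.2] F [ 1.1 -0.6 -0.3] w 39.9
q [ 0.879  0.635 -0.437  1.57  -0.599  1.573  0.693] qd [ 0.3   0.48  0.4  -0.62  0.39  0.55 -0.34]
toolx [-0.042  0.852 -0.522] y [-0.037  0.521  0.853] z [0.998 0.055 0.009] grip [ 483.1 -106.2  404. ]
```

View pics/h_top.png

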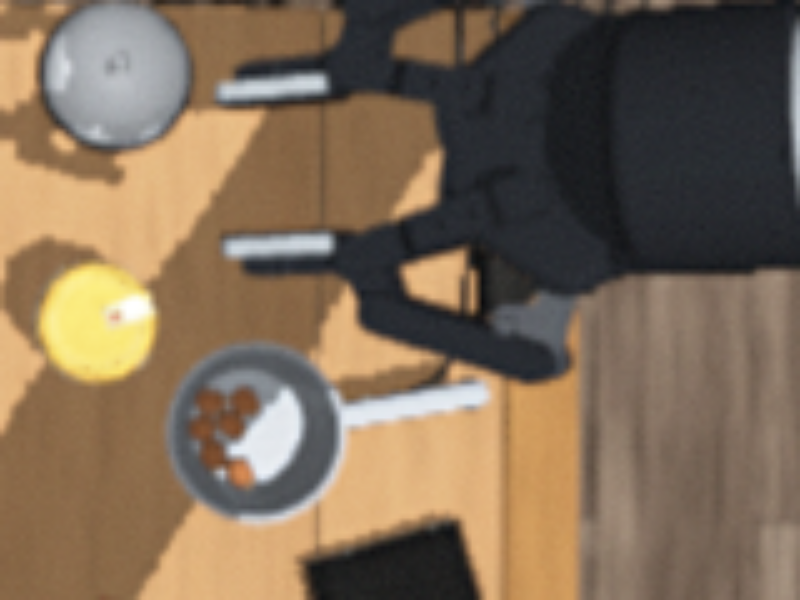

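The leaned gripper points at +y as wanted. In the crop, the cup rim is centred at about (256,432) with all six nuts inside, and the handle runs from (345,414) to (488,393).

Run:
```python
from cell import eyes
from h import *
p=eyes.camera_params('top')
f=lambda x,y:(320+(x+.5)/5-.5,160+(y+.5)/5-.5)
a=onplane(p,[f(166,432),f(346,432),f(256,343),f(256,522)],50);print(a.round(1),a[:2].mean(0),a[2:].mean(0))
b=onplane(p,[f(345,414),f(488,393)],47);print(b.round(1)); d=b[1]-b[0];print(np.degrees(np.arctan2(d[1],d[0])))
c=np.array([a[2:,0].mean(),a[:2,1].mean()]);d=b[1][:2]-c;print(c,np.degrees(np.arctan2(d[1],d[0])),np.hypot(*d))
```

```text
[[ 377.2  -99.3   50. ]
 [ 378.7 -190.    50. ]
 [ 422.6 -144.    50. ]
 [ 333.  -145.2   50. ]] [ 377.95317932 -144.61958941   50.        ] [ 377.79709552 -144.58810306   50.        ]
[[ 387.5 -189.9   47. ]
 [ 399.3 -262.4   47. ]]
-80.80794578828849
[ 377.79709552 -144.61958941] -79.66462892120298 119.72744206591149
```

```bash
python3 go.py t 397.7 -340 140
python3 - <<'E'
from path import *
s=status.read_state(); R=Ro.from_euler('xyz',s['tool_rot']).as_matrix(); x=R[:,0]; T=np.array([392.2,-225.4,41])+18.7*x
follow(s['qpos'],[(397.7,-340,140),T-100*x,T],R)
E
```

```text
tool delta [ -69.7 -336.4  -94.9] rows 6 each [-11.6 -56.1 -15.8]
[ 397.7 -340.   140. ] err 0.0 mm 0.0 deg worst 0.0 [ 1.1   1.09 -0.29  1.29 -0.31  1.62  1.01]
[ 395.01695033 -294.41232394   83.88419214] err 0.0 mm 0.0 deg worst 0.0 [ 1.09  1.13 -0.3   1.42 -0.31  1.46  1.05]
[ 391.55206678 -209.52631663   31.13610833] err 0.0 mm 0.0 deg worst 0.0 [ 1.04  1.16 -0.32  1.62 -0.35  1.22  1.09]
```

Call:
apply_moves([
  [[-12, -52, -15], 0, 40],
  [[-12, -52, -15], 0, 40],
  [[-12, -52, -15], 0, 40],
  [[-12, -52, -15], 0, 40],
  [[-12, -52, -15], 0, 40],
  [[-12, -52, -15], 0, 40],
  [[0, 0, 0], 0, 40],
])

```text
clock: 26.72
eef_pos: [403.1, -338.0, 158.6]
tool_rot: [1.561, 0.575, 1.598]
force: [0.4, 0.3, 0.3]
width: 40.2
```

```bash
python3 st.py; python3 go.py g 392.2 -225.4 41
```

```text
t 26.725 pos [ 403.1 -338.   158.6] F [0.4 0.3 0.3] w 40.2
q [ 1.101  1.056 -0.298  1.308 -0.319  1.618  1.001] qd [-0.03 -0.06 -0.06  0.01 -0.05  0.02 -0.  ]
toolx [-0.023  0.839 -0.544] y [-0.025  0.544  0.839] z [0.999 0.033 0.009] grip [ 403.5 -353.7  168.7]
tool delta [177.4 -37.1  -8.2] rows 3 each [ 59.1 -12.4  -2.7]
```

Call:
apply_moves([
  [[25, -37, -8], 0, 40],
  [[50, 0, 0], 0, 40],
  [[50, 0, 0], 0, 40],
  [[0, 0, 0], 0, 40],
])

```text
clock: 27.22
eef_pos: [397.6, -251.6, 60.1]
tool_rot: [1.55, 0.584, 1.591]
force: [-0.2, -0.6, 0.2]
width: 40.1
```

```bash
python3 st.py; python3 go.py g 392.2 -225.4 41;python3 - <<'E'
from cell import eyes
import cv2
im,d=eyes.get_image('wrist'); cv2.imwrite('pics/i_wrist.png',im)
E
```

```text
t 27.225 pos [ 397.6 -251.6   60.1] F [-0.2 -0.6  0.2] w 40.1
q [ 1.067  1.118 -0.316  1.551 -0.332  1.301  1.074] qd [ 0.01 -0.05  0.01 -0.08 -0.01 -0.01 -0.  ]
toolx [-0.017  0.834 -0.552] y [-0.032  0.551  0.834] z [0.999 0.032 0.017] grip [ 397.9 -267.2   70.4]
tool delta [51.2 -1.3 -4.9] rows 1 each [51.2 -1.3 -4.9]
```

View pics/i_wrist.png

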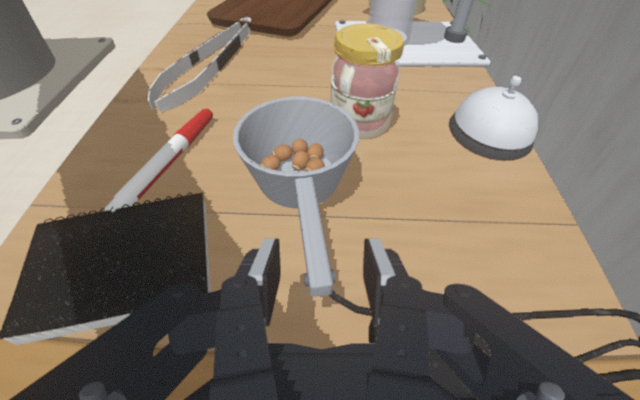

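The wrist view shows the bar from (308,190) to (318,285), centred between the pads, with no obstruction. Advance and close.

Call:
apply_moves([
  [[28, 0, -3], 0, 40],
  [[22, 0, -2], 0, 40],
  [[0, 0, 0], 0, 40],
  [[0, 0, 0], 0, 0],
  [[0, 0, 0], 0, 0],
  [[0, 0, 0], 0, 0],
  [[0, 0, 0], 0, 0],
])

```text
clock: 28.15
eef_pos: [399.0, -221.6, 35.9]
tool_rot: [1.535, 0.608, 1.574]
force: [-1.0, 1.2, -0.9]
width: 10.7
```

```bash
python3 st.py;python3 go.py d 0 0 40
```

```text
t 28.15 pos [ 399.  -221.6   35.9] F [-1.   1.2 -0.9] w 10.7
q [ 1.053  1.126 -0.327  1.635 -0.349  1.177  1.097] qd [ 0. -0.  0. -0.  0.  0.  0.]
toolx [-0.002  0.821 -0.571] y [-0.038  0.571  0.82 ] z [0.999 0.024 0.03 ] grip [ 399.  -236.9   46.5]
tool delta [-22.8  32.8   1.2] rows 1 each [-22.8  32.8   1.2]
```

Run:
```python
from scan2 import *
import scan2
for al in (35,37,39):
  for phi in (90,110,130,140,150,160,170,180):
    G,t,lip,z=pourG(90,al,phi); print(al,phi,'tilt',round(t,1),'lip rel G',lip.round(0),'z',z.round(2),'G',G.round(0))
```

```text
35 90 tilt 70.8 lip rel G [ 67.  41. -78.] z [ 0.82 -0.47  0.33] G [411.  78. 293.]
35 110 tilt 84.3 lip rel G [ 54.  35. -95.] z [ 0.77 -0.63  0.1 ] G [424.  84. 310.]
35 130 tilt 95.9 lip rel G [  38.   33. -109.] z [ 0.63 -0.77 -0.1 ] G [440.  86. 324.]
35 140 tilt 100.7 lip rel G [  30.   32. -113.] z [ 0.53 -0.83 -0.19] G [448.  87. 328.]
35 150 tilt 104.6 lip rel G [  22.   33. -117.] z [ 0.41 -0.88 -0.25] G [456.  86. 332.]
35 160 tilt 107.6 lip rel G [  14.   33. -120.] z [ 0.28 -0.91 -0.3 ] G [464.  86. 335.]
35 170 tilt 109.4 lip rel G [   7.   34. -121.] z [ 0.14 -0.93 -0.33] G [471.  85. 336.]
35 180 tilt 110.0 lip rel G [   0.   34. -122.] z [ 0.   -0.94 -0.34] G [478.  85. 337.]
37 90 tilt 68.8 lip rel G [ 70.  38. -78.] z [ 0.8  -0.48  0.36] G [408.  81. 293.]
37 110 tilt 81.7 lip rel G [ 58.  30. -96.] z [ 0.75 -0.65  0.14] G [420.  89. 311.]
37 130 tilt 92.7 lip rel G [  42.   26. -110.] z [ 0.61 -0.79 -0.05] G [436.  93. 325.]
37 140 tilt 97.3 lip rel G [  33.   25. -115.] z [ 0.51 -0.85 -0.13] G [445.  94. 330.]
37 150 tilt 101.0 lip rel G [  25.   25. -119.] z [ 0
[... 301 characters left out ...]
]
39 90 tilt 66.7 lip rel G [ 74.  34. -77.] z [ 0.78 -0.49  0.4 ] G [404.  85. 292.]
39 110 tilt 79.1 lip rel G [ 61.  25. -96.] z [ 0.73 -0.66  0.19] G [417.  94. 311.]
39 130 tilt 89.6 lip rel G [  45.   20. -110.] z [ 0.6  -0.8   0.01] G [433.  99. 325.]
39 140 tilt 93.8 lip rel G [  36.   18. -116.] z [ 0.5  -0.86 -0.07] G [442. 101. 331.]
39 150 tilt 97.3 lip rel G [  27.   17. -120.] z [ 0.39 -0.91 -0.13] G [451. 102. 335.]
39 160 tilt 99.9 lip rel G [  18.   17. -123.] z [ 0.27 -0.95 -0.17] G [460. 102. 338.]
39 170 tilt 101.5 lip rel G [   9.   16. -125.] z [ 0.13 -0.97 -0.2 ] G [469. 103. 340.]
39 180 tilt 102.0 lip rel G [   0.   16. -125.] z [ 0.   -0.98 -0.21] G [478. 103. 340.]
```

Call:
apply_moves([
  [[-16, 24, 1], 0, 0],
  [[-32, 47, 2], 0, 0],
  [[-34, 50, 2], 0, 0],
  [[-15, 55, 4], 0, 0],
  [[20, 47, 7], 0, 0],
  [[30, 42, 7], 0, 0],
  [[30, 42, 7], 0, 0],
])

```text
clock: 29.02
eef_pos: [420.8, -63.7, 297.7]
tool_rot: [1.533, 0.625, 1.559]
force: [1.1, -0.2, -2.9]
width: 10.9
```

```bash
python3 st.py;python3 go.py g 440 105 335
python3 - <<'E'
from cell import eyes
import cv2
im,d=eyes.get_image('wrist'); cv2.imwrite('pics/j_wrist.png',im)
E
```

```text
t 29.025 pos [420.8 -63.7 297.7] F [ 1.1 -0.2 -2.9] w 10.9
q [ 0.942  0.617 -0.455  1.887 -0.578  1.262  0.867] qd [-0.38 -0.45 -0.26  0.51 -0.47 -0.42 -0.26]
toolx [ 0.01   0.811 -0.585] y [-0.03   0.585  0.811] z [0.999 0.01  0.031] grip [420.6 -78.8 308.7]
tool delta [133.9 128.3  22. ] rows 3 each [44.6 42.8  7.3]
```

View pics/j_wrist.png

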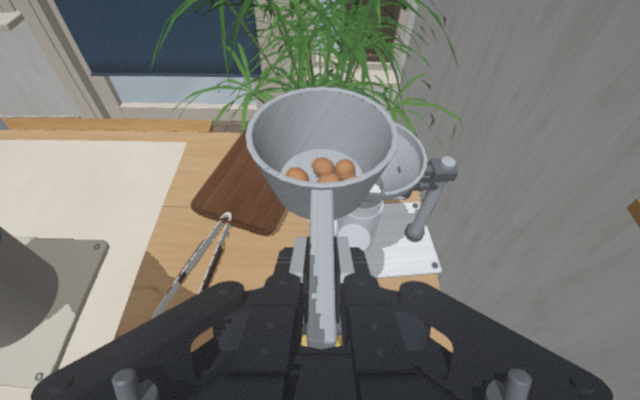

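Call:
apply_moves([
  [[45, 43, 7], 0, 0],
  [[45, 43, 7], 0, 0],
  [[42, 40, 7], 0, 0],
  [[0, 0, 0], 8, 0],
  [[0, 0, 0], 10, 0],
  [[0, 0, 0], 10, 0],
  [[0, 0, 0], 10, 0],
  [[0, 0, 0], 10, 0],
  [[0, 0, 0], 10, 0],
])

```text
clock: 30.2
eef_pos: [435.9, 119.0, 324.3]
tool_rot: [2.569, 0.632, 1.567]
force: [-0.7, -0.9, -2.5]
width: 10.8
```

```bash
python3 st.py;python3 go.py g 440 105 335
```

```text
t 30.2 pos [435.9 119.  324.3] F [-0.7 -0.9 -2.5] w 10.8
q [ 0.556  0.462 -0.357  2.065 -0.877  1.096 -0.182] qd [-0.21 -0.03  0.3   0.01 -0.08  0.1  -1.32]
toolx [ 0.003  0.807 -0.591] y [0.842 0.317 0.437] z [ 0.54  -0.499 -0.678] grip [435.8 103.9 335.3]
tool delta [1.1 3.7 1.9] rows 1 each [1.1 3.7 1.9]
```

Call:
apply_moves([
  [[0, 2, 0], 10, 0],
  [[0, 2, 0], 10, 0],
  [[0, 0, 0], 10, 0],
  [[0, 0, 0], 10, 0],
])

```text
clock: 30.7
eef_pos: [439.3, 118.1, 324.0]
tool_rot: [-2.992, 0.637, 1.566]
force: [0.2, -0.3, -3.1]
width: 10.8
```

```bash
python3 st.py;python3 go.py g 440 105 335
python3 - <<'E'
from cell import eyes
import cv2
im,d=eyes.get_image('side'); cv2.imwrite('pics/k_side.png',cv2.resize(im[40:280,100:420],(800,600)))
im,d=eyes.get_image('top'); cv2.imwrite('pics/k_top.png',cv2.resize(im[120:280,180:400],(800,582)))
E
```

```text
t 30.7 pos [439.3 118.1 324. ] F [ 0.2 -0.3 -3.1] w 10.8
q [ 0.452  0.452 -0.216  2.06  -0.911  1.144 -0.864] qd [-0.19 -0.02  0.27  0.   -0.06  0.09 -1.34]
toolx [ 0.004  0.804 -0.595] y [ 0.988 -0.093 -0.12 ] z [-0.152 -0.587 -0.795] grip [439.2 103.1 335.1]
tool delta [ 1.6  0.6 -1.2] rows 1 each [ 1.6  0.6 -1.2]
```

View pics/k_side.png

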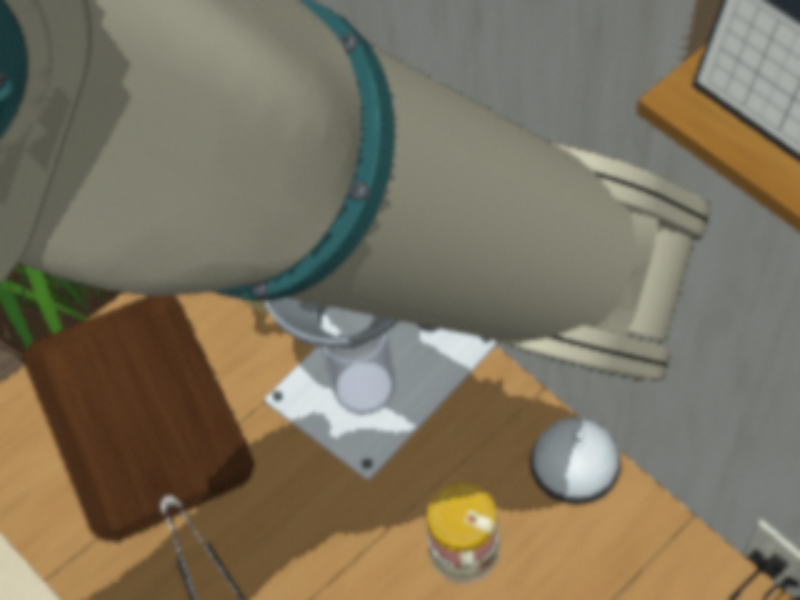

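View pics/k_top.png

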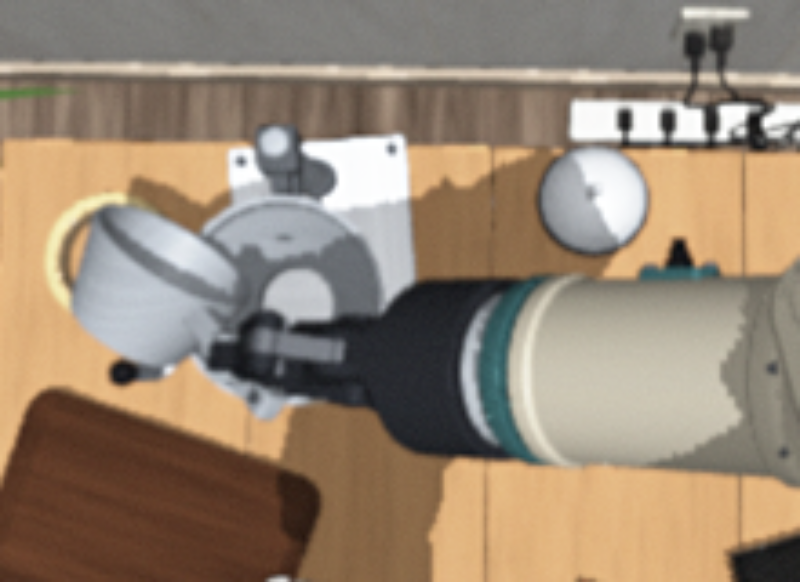

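```bash
cat > lip.py <<'E'
from cell import status
import numpy as np
from scipy.spatial.transform import Rotation as Ro
Rp=np.array([[-.002,.821,-.571],[-.038,.571,.82],[.999,.024,.03]]).T
Rc=np.stack([[0,1,0],[-1,0,0],[0,0,1]],1).astype(float)
rel=Rp.T@Rc
rc=rel@np.array([92,0,3.5])  # rim centre rel G in tool frame
s=status.read_state(); R0=Ro.from_euler('xyz',s['tool_rot']).as_matrix(); G=s['eef_pos']-18.7*R0[:,0]
for a in (0,10,20,30,40,50,60,70,80):
    R=R0@Ro.from_euler('x',a,degrees=True).as_matrix(); z=(R@rel)[:,2]; c=G+R@rc
    d=-(np.array([0,0,1])-z*z[2]); d/=np.linalg.norm(d)
    print(a,'tilt',np.degrees(np.arccos(z[2])).round(1),'rimc',c.round(0),'lip',(c+46*d).round(0),'z',z.round(2))
E
python3 lip.py
```

```text
0 tilt 77.2 rimc [494. 156. 283.] lip [502. 150. 238.] z [ 0.8  -0.55  0.22]
10 tilt 83.7 rimc [491. 150. 276.] lip [495. 147. 230.] z [ 0.77 -0.63  0.11]
20 tilt 89.6 rimc [487. 145. 269.] lip [487. 145. 223.] z [ 0.7  -0.71  0.01]
30 tilt 95.0 rimc [481. 141. 262.] lip [479. 144. 216.] z [ 0.62 -0.78 -0.09]
40 tilt 99.7 rimc [474. 137. 257.] lip [470. 143. 211.] z [ 0.52 -0.84 -0.17]
50 tilt 103.5 rimc [466. 133. 252.] lip [462. 143. 208.] z [ 0.4  -0.89 -0.23]
60 tilt 106.4 rimc [458. 131. 249.] lip [454. 143. 205.] z [ 0.27 -0.92 -0.28]
70 tilt 108.1 rimc [448. 130. 247.] lip [446. 144. 204.] z [ 0.13 -0.94 -0.31]
80 tilt 108.7 rimc [439. 129. 247.] lip [439. 144. 203.] z [-0.01 -0.95 -0.32]
```

Call:
apply_moves([
  [[0, -14, 2], 5, 0],
  [[0, 0, 0], 6, 0],
  [[0, 0, 0], 6, 0],
  [[0, 0, 0], 6, 0],
  [[0, 0, 0], 7, 0],
  [[0, 0, 0], 8, 0],
])

```text
clock: 31.55
eef_pos: [424.5, 117.0, 322.7]
tool_rot: [-2.337, 0.64, 1.567]
force: [-0.3, -0.2, -3.2]
width: 10.6
```

```bash
python3 st.py; python3 lip.py
python3 - <<'E'
from cell import eyes
import cv2
im,d=eyes.get_image('top'); cv2.imwrite('pics/l_top.png',cv2.resize(im[120:280,180:400],(800,582)))
E
```

```text
t 31.55 pos [424.5 117.  322.7] F [-0.3 -0.2 -3.2] w 10.6
q [ 0.379  0.431 -0.099  2.096 -0.937  1.178 -1.461] qd [-0.14 -0.    0.19  0.   -0.04  0.07 -1.05]
toolx [ 0.003  0.802 -0.597] y [ 0.692 -0.433 -0.578] z [-0.722 -0.411 -0.556] grip [424.4 102.  333.9]
0 tilt 98.6 rimc [461. 136. 257.] lip [458. 142. 211.] z [ 0.54 -0.83 -0.15]
10 tilt 102.6 rimc [454. 133. 252.] lip [449. 142. 207.] z [ 0.43 -0.88 -0.22]
20 tilt 105.7 rimc [445. 130. 249.] lip [441. 142. 204.] z [ 0.3  -0.91 -0.27]
30 tilt 107.6 rimc [436. 128. 246.] lip [433. 142. 203.] z [ 0.16 -0.94 -0.3 ]
40 tilt 108.5 rimc [426. 128. 245.] lip [426. 142. 202.] z [ 0.02 -0.95 -0.32]
50 tilt 108.1 rimc [416. 128. 246.] lip [418. 142. 202.] z [-0.12 -0.94 -0.31]
60 tilt 106.5 rimc [407. 130. 248.] lip [410. 142. 204.] z [-0.26 -0.92 -0.28]
70 tilt 103.8 rimc [398. 132. 251.] lip [403. 142. 206.] z [-0.39 -0.89 -0.24]
80 tilt 100.1 rimc [390. 135. 255.] lip [394. 142. 210.] z [-0.51 -0.84 -0.18]
```

View pics/l_top.png

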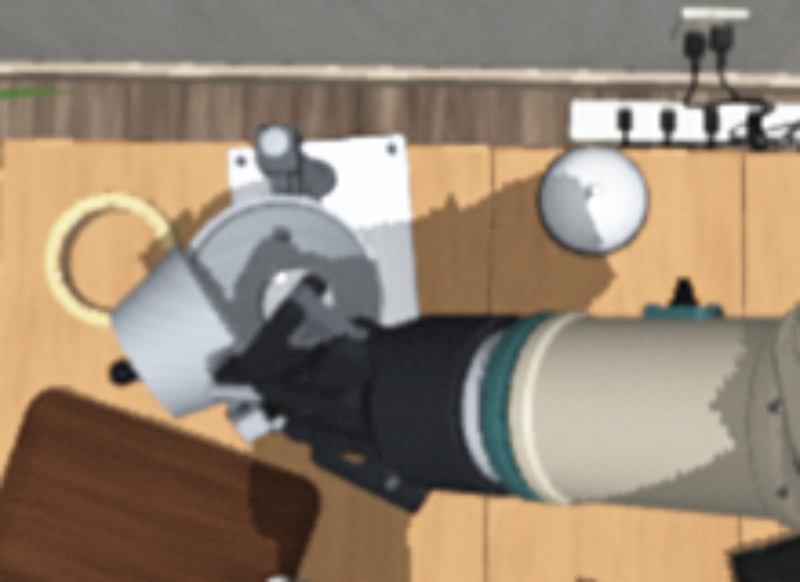

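Call:
apply_moves([
  [[0, 12, -10], 6, 0],
  [[0, 2, -5], 6, 0],
  [[0, 0, -2], 4, 0],
  [[0, 0, 0], 0, 0],
])

```text
clock: 32.1
eef_pos: [447.5, 117.1, 323.0]
tool_rot: [-2.065, 0.641, 1.567]
force: [0.0, -0.3, -1.6]
width: 10.6
```

```bash
python3 st.py; python3 lip.py|head -2
python3 - <<'E'
from cell import eyes
import cv2
im,d=eyes.get_image('top'); cv2.imwrite('pics/m_top.png',cv2.resize(im[150:260,190:340],(800,586)))
im,d=eyes.get_image('wrist'); cv2.imwrite('pics/m_wrist.png',im)
E
```

```text
t 32.1 pos [447.5 117.1 323. ] F [ 0.  -0.3 -1.6] w 10.6
q [ 0.33   0.456 -0.053  2.043 -0.946  1.203 -1.75 ] qd [ 0.01  0.   -0.01  0.    0.01 -0.    0.03]
toolx [ 0.003  0.802 -0.598] y [ 0.472 -0.528 -0.706] z [-0.881 -0.28  -0.38 ] grip [447.4 102.1 334.2]
0 tilt 104.4 rimc [472. 131. 250.] lip [468. 142. 206.] z [ 0.36 -0.9  -0.25]
10 tilt 106.9 rimc [463. 129. 248.] lip [460. 142. 204.] z [ 0.23 -0.93 -0.29]
```

View pics/m_top.png

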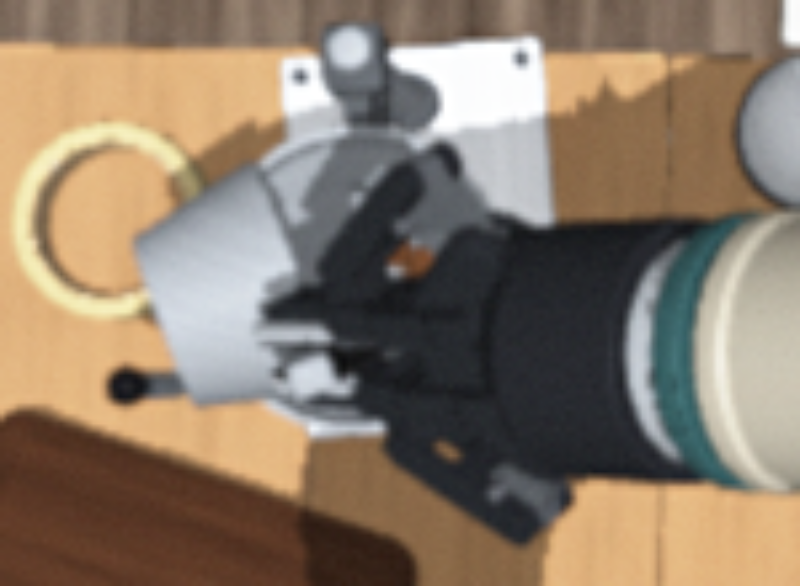

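View pics/m_wrist.png

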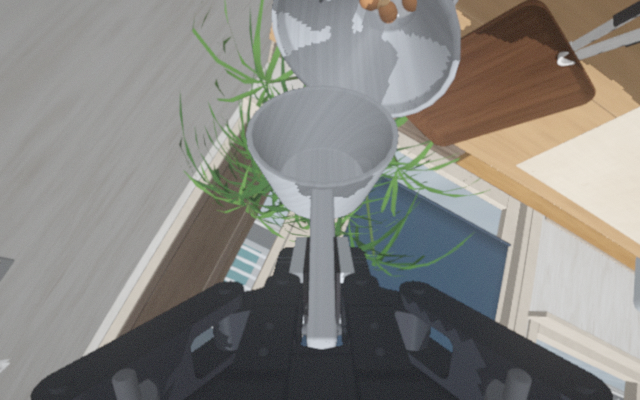

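The wrist view shows the cup completely empty, with nuts visible in the funnel at (370,5), (388,12) and (410,5). The lifted weight has dropped too. Roll back while retreating.

Call:
apply_moves([
  [[0, 0, 0], -10.7, 0],
  [[-5, 0, 0], -10.7, 0],
  [[-10, 0, 0], -10.7, 0],
  [[-12, 0, 0], -10.7, 0],
  [[-15, 0, 0], -10.7, 0],
  [[-15, 0, 0], -10.7, 0],
  [[-15, 0, 0], -10.7, 0],
  [[-15, 0, 0], -10.7, 0],
  [[-15, 0, 0], -10.7, 0],
  [[-15, 0, 0], -10.7, 0],
])

```text
clock: 33.45
eef_pos: [443.6, 20.7, 394.1]
tool_rot: [2.343, 0.641, 1.573]
force: [0.5, -0.7, -2.4]
width: 11.0
```

```bash
python3 st.py
```

```text
t 33.45 pos [443.6  20.7 394.1] F [ 0.5 -0.7 -2.4] w 11.0
q [ 0.71   0.423 -0.333  1.856 -0.723  1.376 -0.061] qd [ 0.33 -0.   -0.23 -0.22  0.18  0.21  1.33]
toolx [-0.002  0.802 -0.598] y [0.697 0.43  0.574] z [ 0.717 -0.416 -0.559] grip [443.6   5.7 405.3]
```

Call:
apply_moves([
  [[-20, 0, 0], -10.7, 0],
  [[-20, 0, 0], -10.7, 0],
  [[-20, 0, 0], -10.7, 0],
  [[-20, 0, 0], -10.7, 0],
  [[-20, 0, 0], -2, 0],
])

```text
clock: 34.08
eef_pos: [441.3, -62.4, 455.2]
tool_rot: [1.555, 0.642, 1.576]
force: [0.4, -0.2, -1.2]
width: 10.7
```

```bash
python3 st.py;python3 go.py g 385 -237 130
python3 - <<'E'
from cell import eyes
import cv2
im,d=eyes.get_image('top'); cv2.imwrite('pics/n_top.png',cv2.resize(im[150:260,190:340],(800,586)))
im,d=eyes.get_image('side'); cv2.imwrite('pics/n_side.png',cv2.resize(im[110:230,170:330],(800,600)))
E
```

```text
t 34.075 pos [441.3 -62.4 455.2] F [ 0.4 -0.2 -1.2] w 10.7
q [ 0.914  0.442 -0.456  1.65  -0.615  1.579  0.626] qd [ 0.18  0.04 -0.01 -0.35  0.1   0.37  0.21]
toolx [-0.004  0.801 -0.599] y [-0.019  0.599  0.801] z [1.    0.015 0.012] grip [441.4 -77.4 466.4]
tool delta [  73.8 -363.9  -62.9] rows 7 each [ 10.5 -52.   -9. ]
```

View pics/n_top.png

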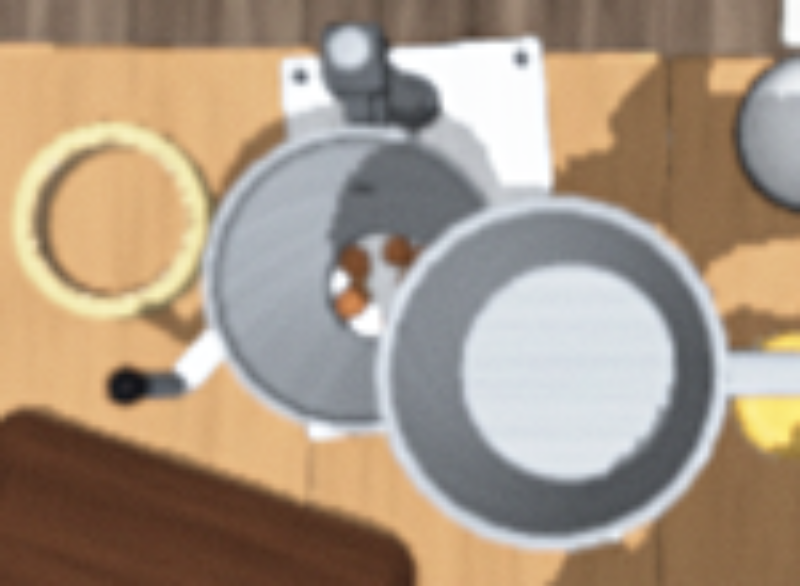

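View pics/n_side.png

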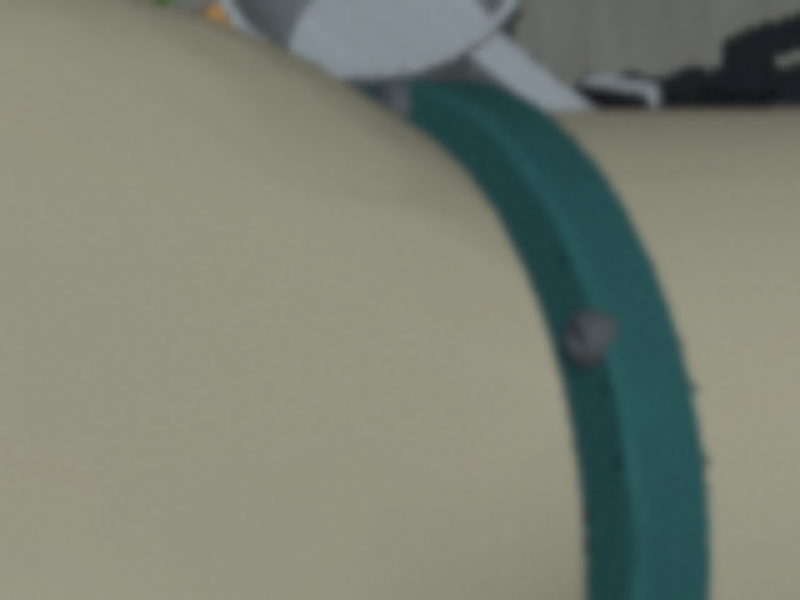

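Cup empty, and three nuts are visible in the funnel throat at (352,262), (352,302) and (398,250); the others are hidden behind the cup. Now set the cup down.

Call:
apply_moves([
  [[10, -52, -9], 0, 0],
  [[10, -52, -9], 0, 0],
  [[10, -52, -9], 0, 0],
  [[10, -52, -9], 0, 0],
  [[10, -52, -9], 0, 0],
  [[10, -52, -9], 0, 0],
  [[10, -45, -9], 0, 0],
])

```text
clock: 35.05
eef_pos: [387.9, -222.6, 118.3]
tool_rot: [1.539, 0.65, 1.571]
force: [0.7, 0.4, -1.5]
width: 11.0
```

```bash
python3 st.py;python3 go.py g 385 -237 48
python3 - <<'E'
from cell import eyes
import cv2
im,d=eyes.get_image('top'); cv2.imwrite('pics/o_top.png',cv2.resize(im[150:290,210:450],(800,466)))
E
```

```text
t 35.05 pos [ 387.9 -222.6  118.3] F [ 0.7  0.4 -1.5] w 11.0
q [ 1.06   0.96  -0.324  1.699 -0.366  1.233  1.06 ] qd [ 0.13  0.6   0.14 -0.22  0.22 -0.23  0.31]
toolx [-0.     0.796 -0.605] y [-0.032  0.605  0.796] z [0.999 0.02  0.025] grip [ 387.9 -237.5  129.6]
tool delta [ 49.8 -64.5  -5. ] rows 2 each [ 24.9 -32.3  -2.5]
```

View pics/o_top.png

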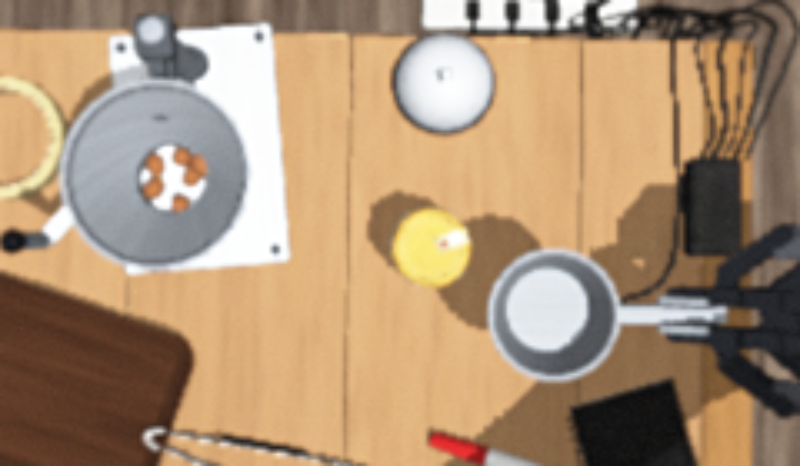

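All six nuts are visible in the funnel throat, at (152,163), (152,187), (180,155), (197,165), (190,175) and (180,203) in the crop. Lower the cup.

Call:
apply_moves([
  [[24, -31, -2], 0, 0],
  [[15, -20, -2], 0, 0],
  [[7, -10, 0], 0, 0],
  [[0, 0, 0], 0, 0],
])

```text
clock: 35.6
eef_pos: [384.4, -223.0, 36.3]
tool_rot: [1.543, 0.647, 1.57]
force: [-0.9, -0.6, -2.2]
width: 10.4
```

```bash
python3 st.py;python3 go.py g 385 -237 47
```

```text
t 35.6 pos [ 384.4 -223.    36.3] F [-0.9 -0.6 -2.2] w 10.4
q [ 1.057  1.094 -0.308  1.685 -0.348  1.132  1.108] qd [-0.   -0.01 -0.01  0.01 -0.   -0.01 -0.  ]
toolx [ 0.001  0.798 -0.603] y [-0.027  0.602  0.798] z [1.    0.016 0.022] grip [ 384.4 -237.9   47.5]
tool delta [1.1 0.1 0.6] rows 1 each [1.1 0.1 0.6]
```

Call:
apply_moves([
  [[1.5, -2, 0], 0, 0],
  [[1.5, -2, 0], 0, 0],
])

```text
clock: 35.85
eef_pos: [385.2, -223.2, 35.0]
tool_rot: [1.54, 0.646, 1.57]
force: [-3.7, -5.2, 10.5]
width: 10.7
```

Call:
apply_moves([
  [[1, -1.5, 0], 0, 0],
  [[0, 0, 0], 0, 0],
])

```text
clock: 36.1
eef_pos: [385.3, -222.9, 36.0]
tool_rot: [1.539, 0.645, 1.571]
force: [0.4, 0.1, -2.0]
width: 10.5
```

```bash
python3 st.py
python3 - <<'E'
from cell import eyes
import cv2
im,d=eyes.get_image('side'); cv2.imwrite('pics/p_side.png',cv2.resize(im[200:360,220:420],(800,640))[:600])
E
```

```text
t 36.1 pos [ 385.3 -222.9   36. ] F [ 0.4  0.1 -2. ] w 10.5
q [ 1.057  1.096 -0.31   1.682 -0.347  1.134  1.11 ] qd [ 0.   -0.01 -0.   -0.   -0.    0.   -0.  ]
toolx [ 0.     0.799 -0.601] y [-0.032  0.601  0.799] z [1.    0.019 0.025] grip [ 385.3 -237.9   47.3]
```

View pics/p_side.png

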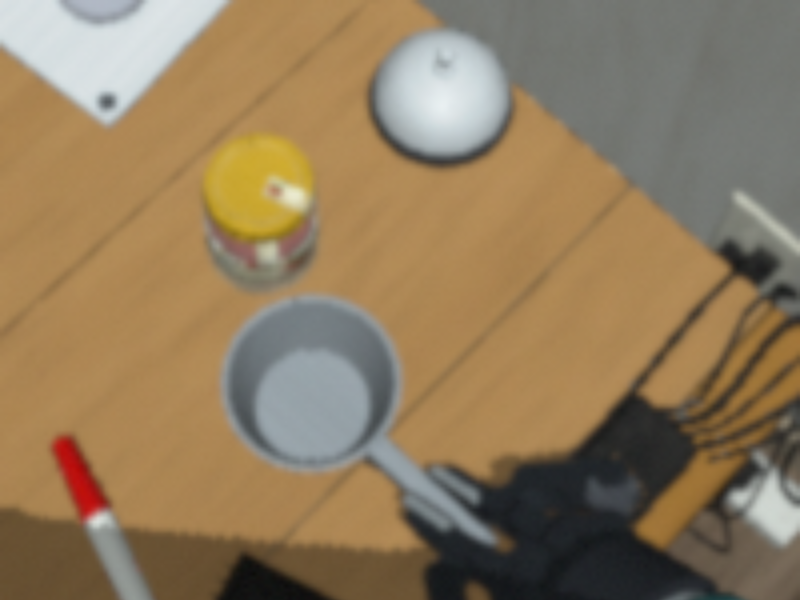

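It's at the counter (a 10 N touch at 1 mm lower), so release and back straight out.

Call:
apply_moves([
  [[0, 0, 0], 0, 20],
  [[0, 0, 0], 0, 36],
  [[0, 0, 0], 0, 36],
  [[-25, 0, 0], 0, 36],
  [[-50, 0, 0], 0, 36],
  [[-50, 10, 0], 0, 36],
])

```text
clock: 36.9
eef_pos: [385.2, -314.2, 120.0]
tool_rot: [1.542, 0.636, 1.577]
force: [-0.2, 0.3, -0.6]
width: 35.9
```

```bash
python3 st.py
python3 - <<'E'
from cell import eyes
import cv2
im,d=eyes.get_image('side'); cv2.imwrite('pics/q_side.png',cv2.resize(im[100:360,160:420],(600,600)))
im,d=eyes.get_image('top'); cv2.imwrite('pics/q_top.png',cv2.resize(im[150:290,190:430],(800,466)))
E
```

```text
t 36.9 pos [ 385.2 -314.2  120. ] F [-0.2  0.3 -0.6] w 35.9
q [ 1.107  1.032 -0.285  1.459 -0.31   1.441  1.06 ] qd [ 0.14 -0.23  0.05 -0.7   0.07  0.98 -0.17]
toolx [-0.005  0.805 -0.594] y [-0.032  0.593  0.804] z [0.999 0.023 0.023] grip [ 385.3 -329.2  131.1]
```

View pics/q_side.png

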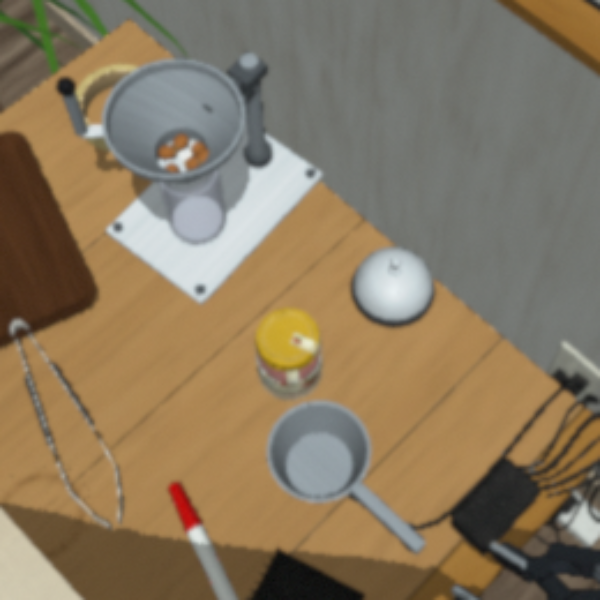

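View pics/q_top.png

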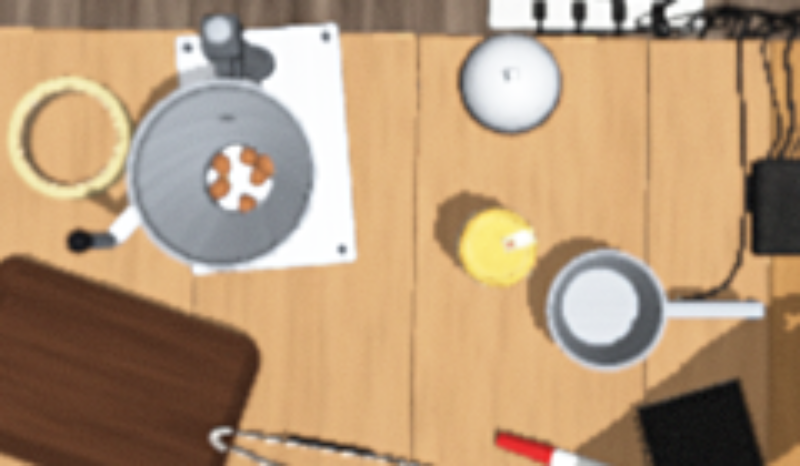

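The cup stands upright and empty with its handle free, and the six nuts rest in the funnel throat. Next is the gate. With the leaned tool I'll push the pin's knob (z≈192) with closed fingertips so the gripper body clears the 194 mm rim. Approach from above on the -x side.

```bash
python3 go.py t 388 110 330
python3 - <<'E'
from path import *
s=status.read_state(); R=Ro.from_euler('xyz',s['tool_rot']).as_matrix()
follow(s['qpos'],[(388,110,330),(392,200,240),(395,209,194),(412,209,194),(445,240,194),(488,256,194),(526,257,194)],R)
E
```

```text
tool delta [217.1 423.7  15.2] rows 8 each [27.1 53.   1.9]
[388. 110. 330.] err 0.0 mm 0.0 deg worst 0.0 [ 0.78  0.43 -0.58  2.15 -0.8   1.04  0.81]
[392. 200. 240.] err 0.0 mm 0.0 deg worst 0.0 [ 0.6   0.62 -0.68  2.29 -1.05  0.65  1.  ]
[395. 209. 194.] err 0.0 mm 0.0 deg worst 0.0 [ 0.64  0.78 -0.79  2.31 -1.08  0.46  1.07]
[412. 209. 194.] err 0.0 mm 0.0 deg worst 0.0 [ 0.61  0.77 -0.76  2.27 -1.05  0.49  1.03]
[445. 240. 194.] err 0.0 mm 0.0 deg worst 0.0 [ 0.52  0.79 -0.75  2.2  -1.05  0.49  0.97]
[488. 256. 194.] err 0.0 mm 0.0 deg worst 0.0 [ 0.45  0.8  -0.7   2.09 -1.    0.54  0.88]
[526. 257. 194.] err 0.0 mm 0.0 deg worst 0.0 [ 0.4   0.81 -0.64  1.99 -0.94  0.6   0.81]
```

Call:
apply_moves([
  [[22, 48, 2], 0, 0],
  [[27, 53, 2], 0, 0],
  [[27, 53, 2], 0, 0],
  [[27, 53, 2], 0, 0],
  [[27, 53, 2], 0, 0],
  [[27, 53, 2], 0, 0],
  [[27, 53, 2], 0, 0],
  [[27, 50, 2], 0, 0],
])

```text
clock: 38.0
eef_pos: [387.2, 114.8, 327.7]
tool_rot: [1.546, 0.642, 1.57]
force: [0.9, -0.2, -0.5]
width: -0.0
```

```bash
python3 st.py; python3 go.py t 393 209 196;  python3 - <<'E'
from cell import eyes
import cv2
im,d=eyes.get_image('wrist'); cv2.imwrite('pics/r_wrist.png',im)
E
```

```text
t 38.0 pos [387.2 114.8 327.7] F [ 0.9 -0.2 -0.5] w -0.0
q [ 0.771  0.43  -0.588  2.16  -0.813  1.025  0.808] qd [-0.54 -0.53 -0.39  0.23 -0.65 -0.27 -0.45]
toolx [ 0.001  0.801 -0.599] y [-0.025  0.599  0.801] z [1.    0.014 0.02 ] grip [387.2  99.8 338.9]
tool delta [154.4 -49.2   4.5] rows 3 each [ 51.5 -16.4   1.5]
```

View pics/r_wrist.png

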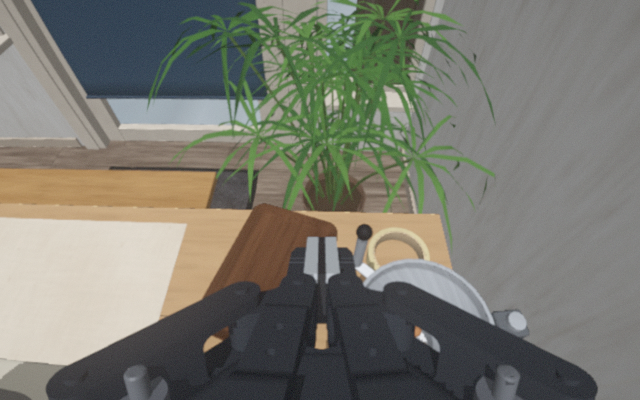

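Run:
```python
from cell import eyes
from h import *
p=eyes.camera_params('wrist'); print(onplane(p,[(364,232)],192).round(1))
p=eyes.camera_params('side'); S=600/260; f=lambda x,y:(160+(x+.5)/S-.5,100+(y+.5)/S-.5); print(onplane(p,[f(66,87)],192).round(1))
p=eyes.camera_params('top'); S=800/240; f=lambda x,y:(190+(x+.5)/S-.5,150+(y+.5)/S-.5); print(onplane(p,[f(79,240)],194).round(1))
```

```text
[[428.  219.7 192. ]]
[[430.6 210.1 192. ]]
[[433.3 208.5 194. ]]
```

Call:
apply_moves([
  [[51, -16, 2], 0, 0],
  [[51, -16, 2], 0, 0],
  [[47, -15, 2], 0, 0],
  [[0, 0, 0], 0, 0],
])

```text
clock: 38.55
eef_pos: [388.7, 217.0, 200.4]
tool_rot: [1.542, 0.644, 1.585]
force: [-0.1, -0.3, 0.9]
width: 0.3
```

```bash
python3 st.py; python3 go.py t 393 212 193;  python3 - <<'E'
from cell import eyes
import cv2
im,d=eyes.get_image('top'); cv2.imwrite('pics/s_top.png',cv2.resize(im[160:260,180:330],(800,533)))
im,d=eyes.get_image('side'); cv2.imwrite('pics/s_side.png',cv2.resize(im[90:210,140:300],(800,600)))
E
```

```text
t 38.55 pos [388.7 217.  200.4] F [-0.1 -0.3  0.9] w 0.3
q [ 0.612  0.753 -0.783  2.32  -1.097  0.48   1.073] qd [ 0.03 -0.08 -0.01 -0.01 -0.01  0.01 -0.03]
toolx [-0.011  0.8   -0.6  ] y [-0.037  0.6    0.799] z [0.999 0.031 0.023] grip [388.9 202.1 211.6]
tool delta [ 0.4 -9.1  3.9] rows 1 each [ 0.4 -9.1  3.9]
```

View pics/s_top.png

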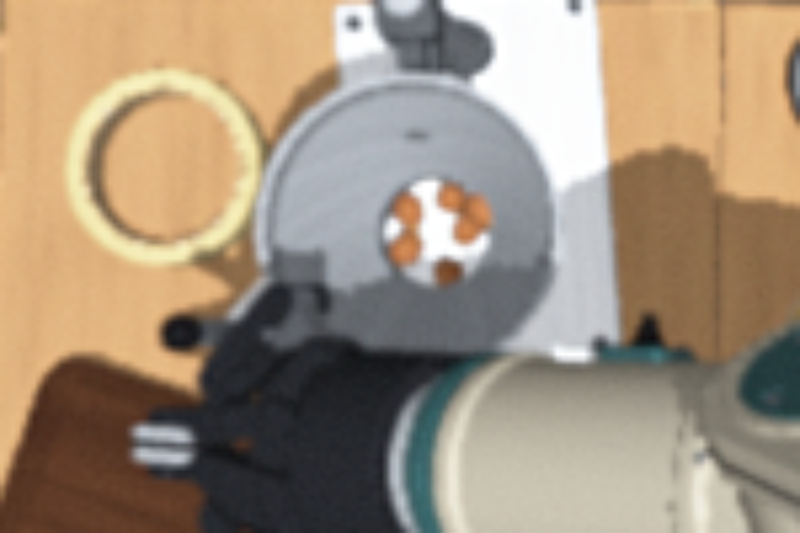

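View pics/s_side.png

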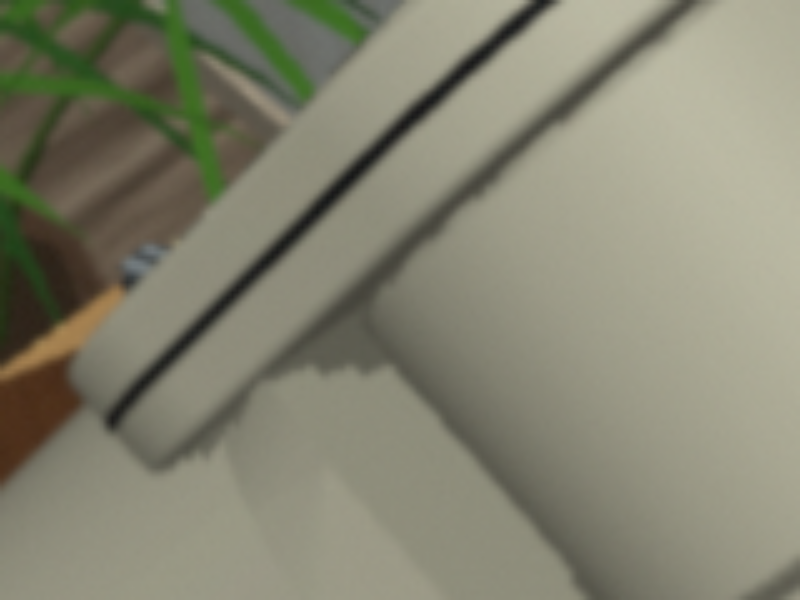

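Call:
apply_moves([
  [[1, -8, 5], 0, 0],
  [[0, 0, 8], 0, 0],
  [[0, 0, 6], 0, 0],
])

```text
clock: 39.02
eef_pos: [414.1, 208.9, 197.6]
tool_rot: [1.527, 0.652, 1.566]
force: [1.0, 0.6, -0.0]
width: 0.0
```

```bash
python3 st.py
```

```text
t 39.025 pos [414.1 208.9 197.6] F [ 1.   0.6 -0. ] w 0.0
q [ 0.595  0.753 -0.741  2.266 -1.051  0.512  1.035] qd [-0.06 -0.02  0.09 -0.13  0.11  0.09 -0.13]
toolx [ 0.004  0.795 -0.607] y [-0.04   0.606  0.794] z [0.999 0.022 0.034] grip [414.1 194.  209. ]
```

Call:
apply_moves([
  [[5, -2, 3], 0, 0],
  [[10, 7, 10], 0, 0],
  [[9, 6, 12], 0, 0],
])

```text
clock: 39.4
eef_pos: [441.3, 235.3, 192.7]
tool_rot: [1.525, 0.654, 1.562]
force: [-0.1, -3.7, 2.1]
width: -0.4
```

```bash
python3 st.py;  python3 - <<'E'
from cell import eyes
import cv2
im,d=eyes.get_image('top'); cv2.imwrite('pics/t_top.png',cv2.resize(im[160:260,180:330],(800,533)))
E
```

```text
t 39.4 pos [441.3 235.3 192.7] F [-0.1 -3.7  2.1] w -0.4
q [ 0.533  0.782 -0.755  2.21  -1.056  0.477  0.988] qd [-0.25  0.05  0.04 -0.24  0.   -0.03 -0.19]
toolx [ 0.007  0.793 -0.609] y [-0.04   0.608  0.793] z [0.999 0.019 0.036] grip [441.2 220.4 204.1]
```

View pics/t_top.png

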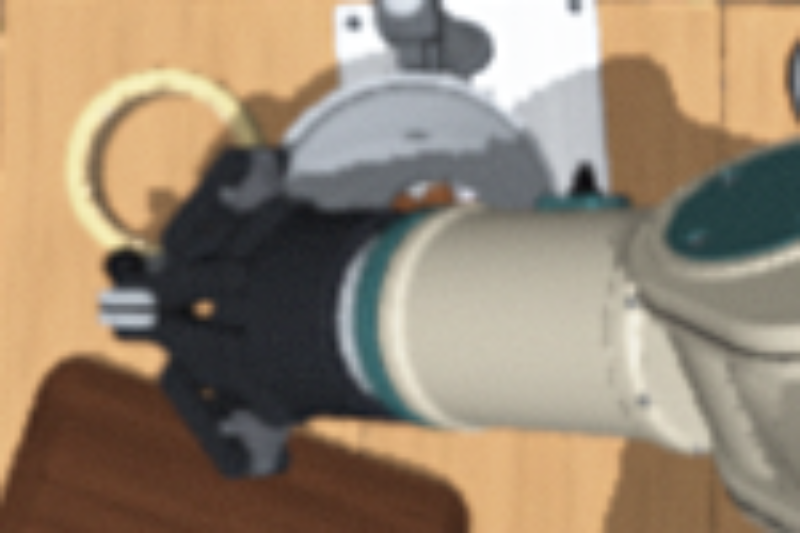

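Call:
apply_moves([
  [[6, 4, 13], 0, 0],
  [[5, 3, 14], 0, 0],
  [[4, 3, 15], 0, 0],
])

```text
clock: 39.83
eef_pos: [485.2, 257.4, 193.2]
tool_rot: [1.526, 0.653, 1.566]
force: [-1.2, -2.8, 0.7]
width: -0.2
```

```bash
python3 st.py;  python3 - <<'E'
from cell import eyes
import cv2
im,d=eyes.get_image('top'); cv2.imwrite('pics/u_top.png',cv2.resize(im[160:260,180:330],(800,533)))
E
```

```text
t 39.825 pos [485.2 257.4 193.2] F [-1.2 -2.8  0.7] w -0.2
q [ 0.443  0.794 -0.7    2.098 -1.008  0.524  0.893] qd [-0.23  0.03  0.18 -0.33  0.16  0.16 -0.28]
toolx [ 0.004  0.794 -0.608] y [-0.042  0.607  0.793] z [0.999 0.022 0.036] grip [485.1 242.5 204.6]
```

View pics/u_top.png

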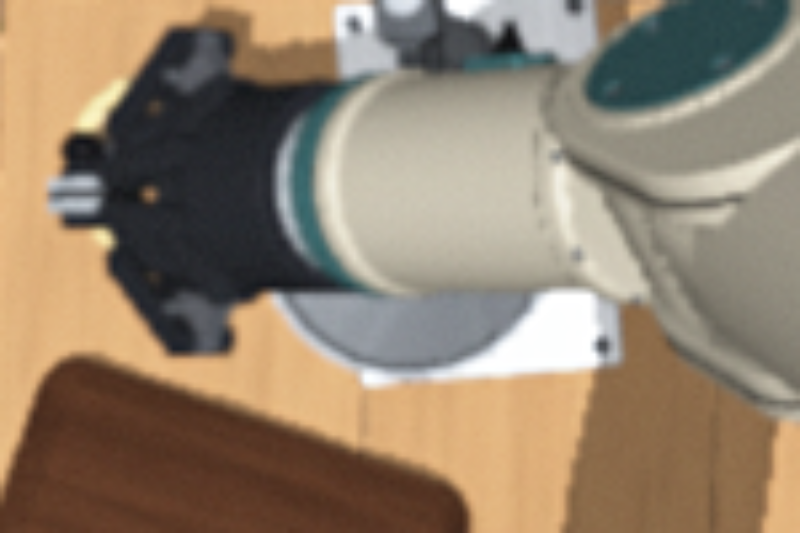

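Call:
apply_moves([
  [[2, 1, 13], 0, 0],
  [[0, 0, 12], 0, 0],
])

```text
clock: 40.12
eef_pos: [511.2, 261.7, 193.9]
tool_rot: [1.526, 0.652, 1.569]
force: [-3.2, -0.3, -0.6]
width: -0.1
```

```bash
python3 st.py;  python3 - <<'E'
from cell import eyes
import cv2
im,d=eyes.get_image('top'); cv2.imwrite('pics/v_top.png',cv2.resize(im[140:260,170:330],(800,600)))
E
```

```text
t 40.125 pos [511.2 261.7 193.9] F [-3.2 -0.3 -0.6] w -0.1
q [ 0.404  0.801 -0.66   2.027 -0.967  0.569  0.837] qd [-0.13  0.03  0.16 -0.25  0.17  0.19 -0.21]
toolx [ 0.002  0.795 -0.607] y [-0.044  0.606  0.794] z [0.999 0.025 0.036] grip [511.1 246.9 205.3]
```

View pics/v_top.png

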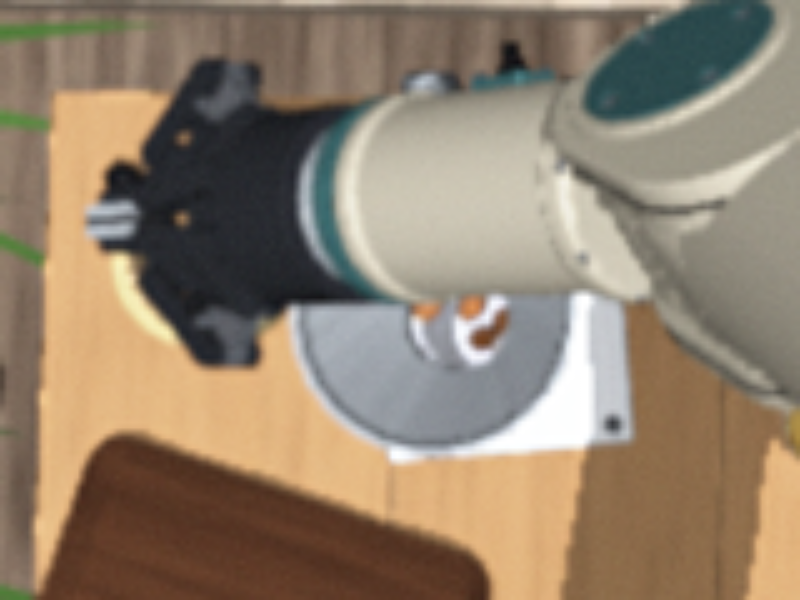

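Call:
apply_moves([
  [[-1, 0, 7], 0, 0],
  [[-1, -1, 4], 0, 0],
])

```text
clock: 40.42
eef_pos: [522.3, 261.0, 195.1]
tool_rot: [1.527, 0.65, 1.572]
force: [-4.2, 1.2, -0.1]
width: 0.2
```

```bash
python3 st.py;  python3 - <<'E'
from cell import eyes
import cv2
im,d=eyes.get_image('top'); cv2.imwrite('pics/w_top.png',cv2.resize(im[140:260,170:330],(800,600)))
im,d=eyes.get_image('side'); cv2.imwrite('pics/w_side.png',cv2.resize(im[90:240,150:350],(800,600)))
E
```

```text
t 40.425 pos [522.3 261.  195.1] F [-4.2  1.2 -0.1] w 0.2
q [ 0.392  0.804 -0.641  1.995 -0.946  0.596  0.812] qd [-0.03  0.01  0.05 -0.07  0.07  0.09 -0.06]
toolx [-0.001  0.796 -0.605] y [-0.045  0.605  0.795] z [0.999 0.028 0.035] grip [522.3 246.1 206.4]
```

View pics/w_top.png

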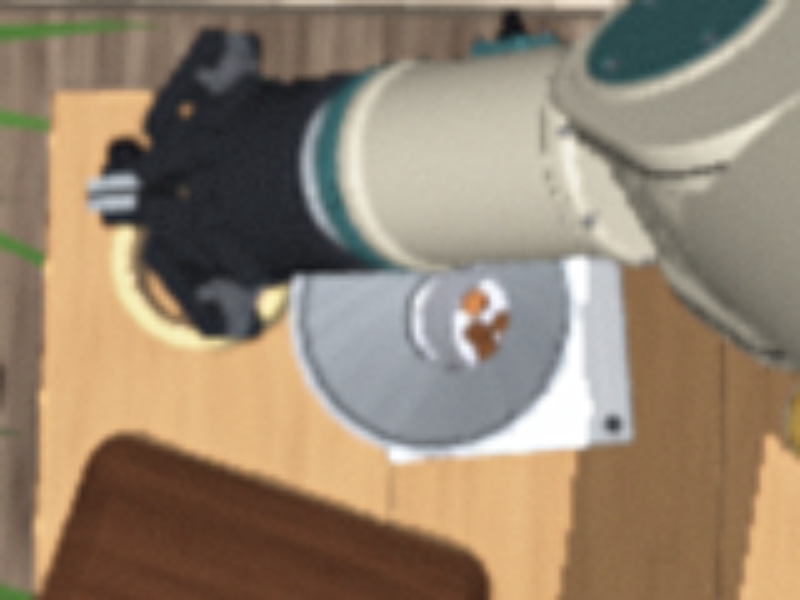

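View pics/w_side.png

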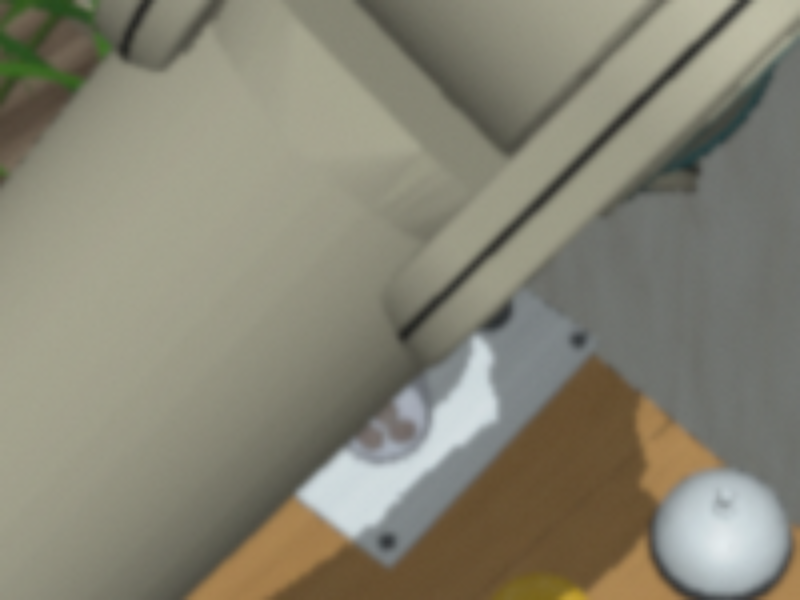

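Nuts are dropping: brown shapes show in the jar at (375,435), (400,425) and (395,410) in the side view. Open slightly more and hold.

Call:
apply_moves([
  [[-1, -1, 5], 0, 0],
  [[0, 0, 3], 0, 0],
  [[0, 0, 1.5], 0, 0],
  [[0, 0, 1.5], 0, 0],
])

```text
clock: 41.02
eef_pos: [533.5, 259.2, 195.3]
tool_rot: [1.528, 0.651, 1.572]
force: [-3.6, -0.9, 1.0]
width: -0.1
```

```bash
python3 st.py;  python3 - <<'E'
from cell import eyes
import cv2
im,d=eyes.get_image('top'); cv2.imwrite('pics/x_top.png',cv2.resize(im[170:240,220:310],(800,622))[:600])
im,d=eyes.get_image('side'); cv2.imwrite('pics/x_side.png',cv2.resize(im[150:240,210:330],(800,600)))
E
```

```text
t 41.025 pos [533.5 259.2 195.3] F [-3.6 -0.9  1. ] w -0.1
q [ 0.382  0.808 -0.624  1.965 -0.928  0.618  0.791] qd [-0.01  0.01  0.02 -0.04  0.02  0.02 -0.02]
toolx [-0.001  0.796 -0.606] y [-0.044  0.605  0.795] z [0.999 0.027 0.034] grip [533.5 244.3 206.6]
```

View pics/x_top.png

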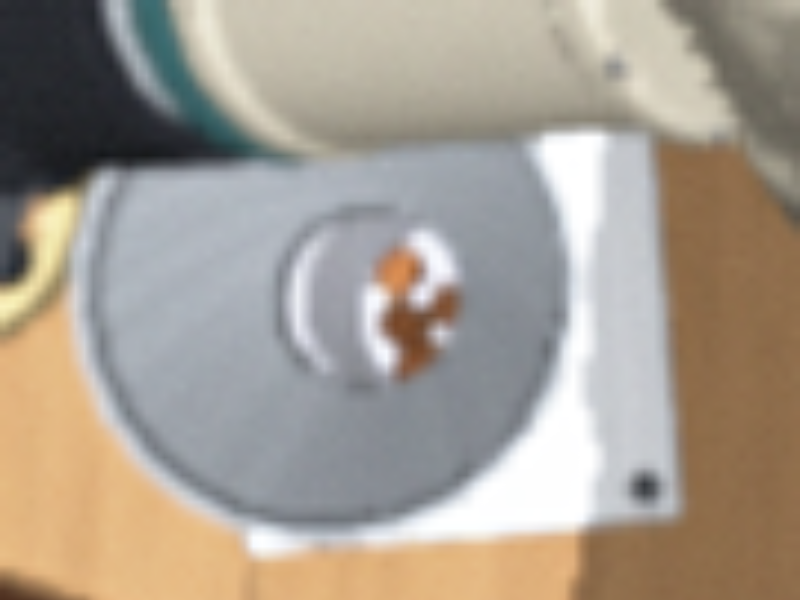

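View pics/x_side.png

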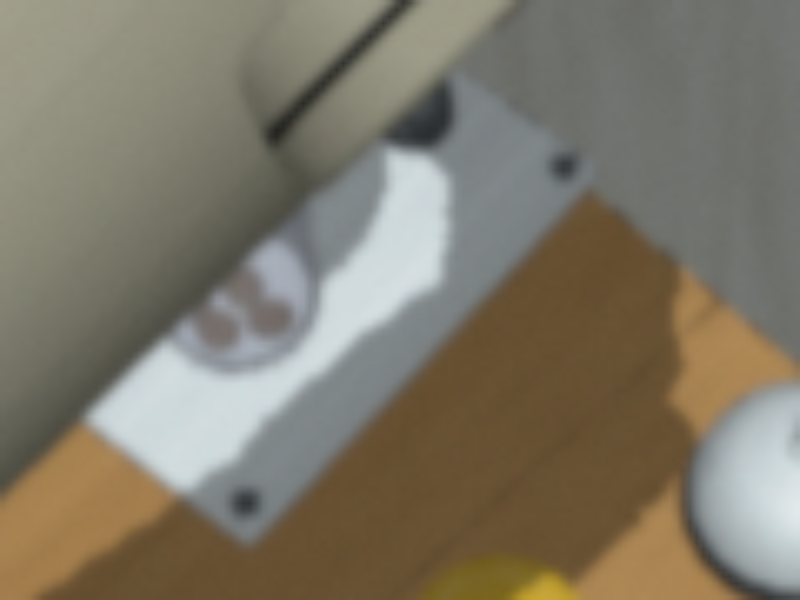

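Call:
apply_moves([
  [[0, 0, 2], 0, 0],
  [[0, 0, 1.5], 0, 0],
  [[0, 0, 1.5], 0, 0],
  [[0, 0, 0], 0, 0],
])

```text
clock: 41.62
eef_pos: [536.5, 259.0, 195.1]
tool_rot: [1.531, 0.65, 1.577]
force: [-5.5, -2.4, 1.9]
width: 0.0
```

```bash
python3 st.py;  python3 - <<'E'
from cell import eyes
import cv2
im,d=eyes.get_image('top'); cv2.imwrite('pics/y_top.png',cv2.resize(im[190:230,240:290],(750,600),interpolation=cv2.INTER_CUBIC))
E
```

```text
t 41.625 pos [536.5 259.  195.1] F [-5.5 -2.4  1.9] w 0.0
q [ 0.377  0.81  -0.616  1.953 -0.919  0.629  0.78 ] qd [ 0.   -0.    0.    0.    0.    0.01 -0.  ]
toolx [-0.005  0.796 -0.605] y [-0.043  0.605  0.795] z [0.999 0.03  0.032] grip [536.6 244.1 206.5]
```

View pics/y_top.png

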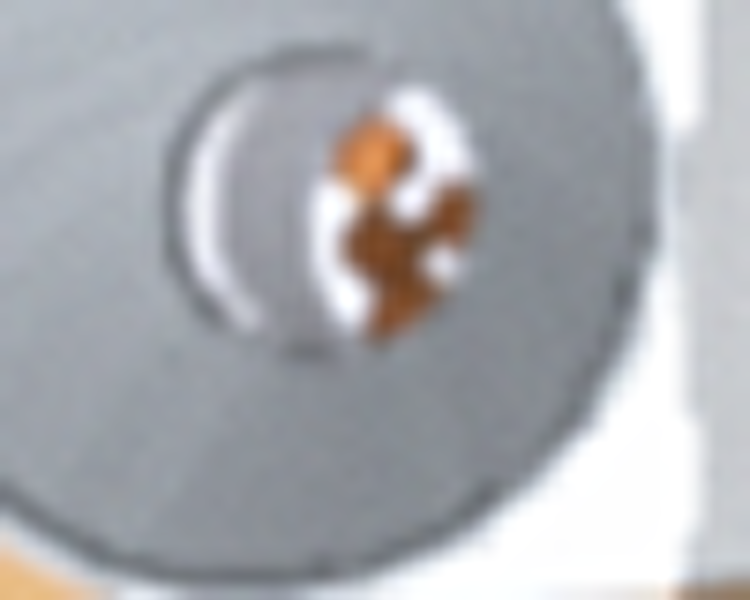

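The spout is clear and nothing is left in the funnel. Let the gate swing back by retracing the arc.

Call:
apply_moves([
  [[1, 1, -14], 0, 0],
  [[0, 0, -16], 0, 0],
  [[-2, -1, -16], 0, 0],
  [[-4, -2, -16], 0, 0],
  [[-5, -3, -15], 0, 0],
  [[-6, -5, -14], 0, 0],
  [[-8, -6, -14], 0, 0],
  [[-9, -7, -14], 0, 0],
  [[-9, -7, -14], 0, 0],
  [[-2, -2, -20], 0, 0],
])

```text
clock: 42.92
eef_pos: [389.8, 196.0, 190.8]
tool_rot: [1.515, 0.655, 1.554]
force: [-0.2, 1.0, -0.3]
width: 0.2
```

```bash
python3 st.py
```

```text
t 42.925 pos [389.8 196.  190.8] F [-0.2  1.  -0.3] w 0.2
q [ 0.686  0.786 -0.827  2.332 -1.046  0.428  1.071] qd [ 0.36  0.09 -0.39  0.41 -0.15 -0.37  0.26]
toolx [ 0.014  0.793 -0.609] y [-0.045  0.609  0.792] z [0.999 0.017 0.044] grip [389.5 181.2 202.2]
```

Now clear of the pin (no force). Retreat up and back, then look.

Call:
apply_moves([
  [[-30, 30, -15], 0, 0],
  [[-45, 30, -5], 0, 0],
  [[-50, 20, 0], 0, 0],
  [[-50, 0, 0], 0, 0],
  [[-50, -20, 0], 0, 0],
  [[-50, -25, 0], 0, 0],
  [[-50, -25, 0], 0, 0],
  [[0, 0, 0], 0, 0],
])

```text
clock: 43.92
eef_pos: [363.5, -72.7, 399.1]
tool_rot: [1.515, 0.666, 1.532]
force: [0.1, 0.7, 0.1]
width: -0.0
```

```bash
python3 st.py;  python3 - <<'E'
from cell import eyes
import cv2
im,d=eyes.get_image('top'); cv2.imwrite('pics/z_top.png',cv2.resize(im[140:290,190:430],(800,500)))
cv2.imwrite('pics/z_top2.png',cv2.resize(im[185:225,235:285],(750,600),interpolation=cv2.INTER_CUBIC))
im,d=eyes.get_image('side'); cv2.imwrite('pics/z_side.png',cv2.resize(im[110:250,180:340],(685,600),interpolation=cv2.INTER_CUBIC))
E
```

```text
t 43.925 pos [363.5 -72.7 399.1] F [0.1 0.7 0.1] w -0.0
q [ 1.153  0.416 -0.604  1.883 -0.541  1.432  0.773] qd [-0.02 -0.02 -0.05  0.06 -0.02  0.    0.01]
toolx [ 0.03   0.785 -0.618] y [-0.031  0.619  0.785] z [ 0.999 -0.004  0.043] grip [362.9 -87.4 410.7]
```

View pics/z_top.png

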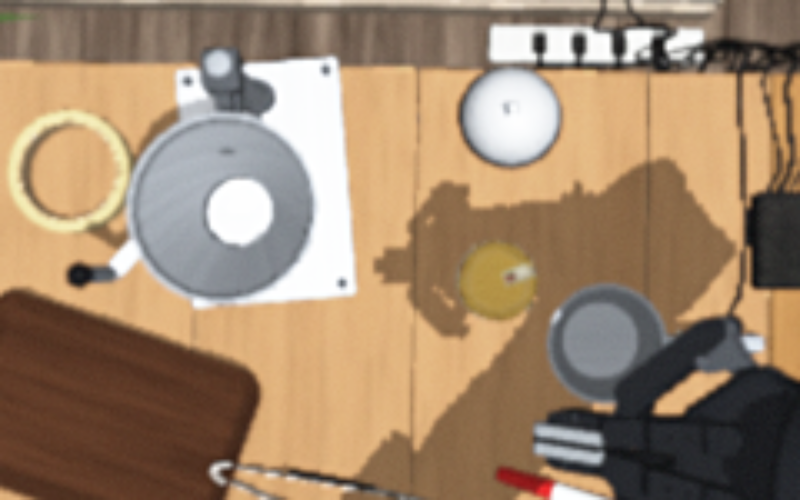

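View pics/z_side.png

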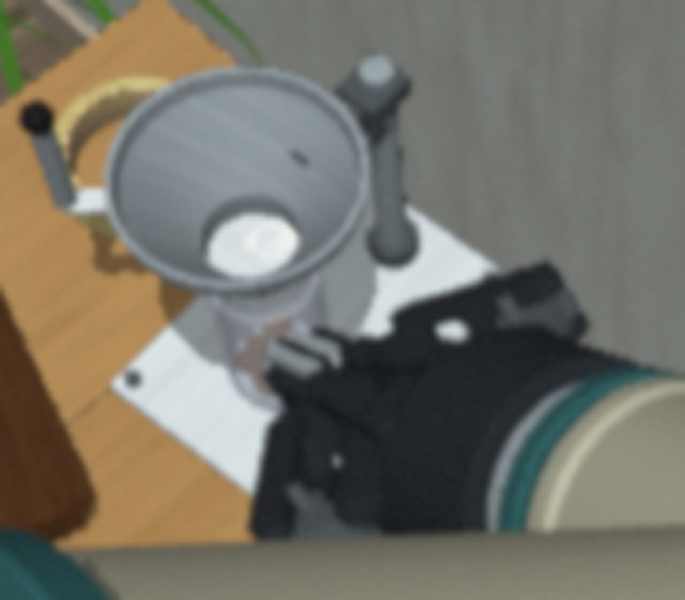

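View pics/z_top2.png

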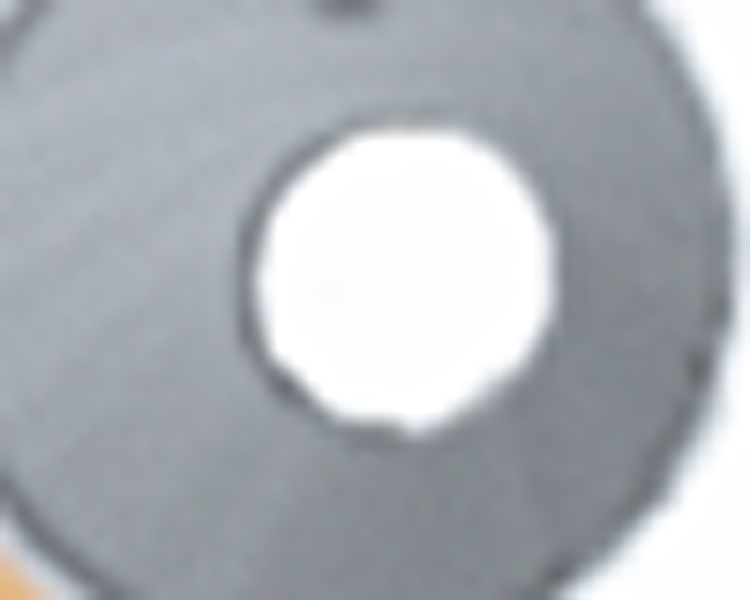

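The gate is shut (white blade fills the throat) and the funnel is empty. Clear the arm for an unobstructed look at the jar.

Call:
apply_moves([
  [[-50, -10, 20], 0, 0],
  [[-50, -10, 20], 0, 0],
  [[-40, -10, 20], 0, 0],
  [[0, 0, 0], 0, 0],
])

```text
clock: 44.52
eef_pos: [419.4, -192.3, 465.2]
tool_rot: [1.523, 0.658, 1.554]
force: [-0.7, 0.4, 0.7]
width: -0.2
```

```bash
python3 st.py;  python3 - <<'E'
from cell import eyes
import cv2
from h import *
im,d=eyes.get_image('side'); cv2.imwrite('pics/za_side.png',cv2.resize(im[150:220,205:285],(685,600),interpolation=cv2.INTER_CUBIC))
cv2.imwrite('pics/za_side2.png',im)
im,d=eyes.get_image('top'); cv2.imwrite('pics/za_top.png',im)
p=eyes.camera_params('top'); S=800/240; f=lambda x,y:(190+(x+.5)/S-.5,140+(y+.5)*.3-.5); print(onplane(p,[f(79,273)],194).round(1),onplane(p,[f(498,280)],85).round(1),onplane(p,[f(511,116)],25).round(1))
E
```

```text
t 44.525 pos [ 419.4 -192.3  465.2] F [-0.7  0.4  0.7] w -0.2
q [ 1.136  0.557 -0.568  1.441 -0.465  1.738  0.637] qd [-0.01 -0.03 -0.03  0.08 -0.01  0.01  0.  ]
toolx [ 0.013  0.791 -0.611] y [-0.038  0.611  0.79 ] z [0.999 0.012 0.038] grip [ 419.2 -207.1  476.7]
[[433.5 208.5 194. ]] [[433.  -62.6  85. ]] [[560.6 -72.7  25. ]]
```

View pics/za_side.png

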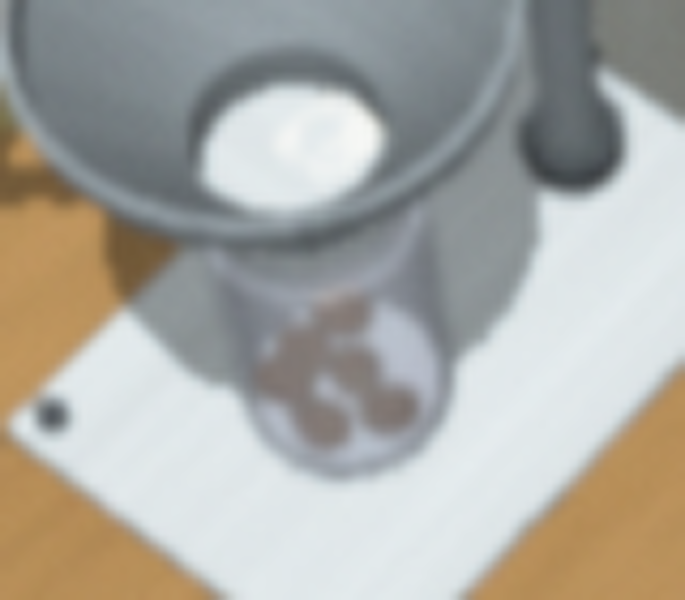

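View pics/za_side2.png

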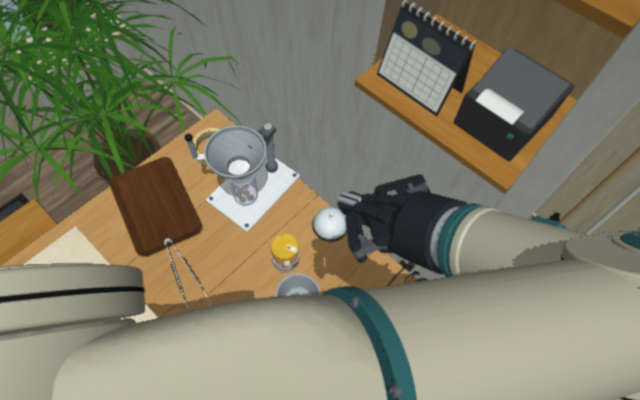

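The jar stands upright under the spout. Six nuts are visible in it, at (340,312), (300,345), (280,382), (357,368), (322,420) and (388,408). The gate pin, jam and bell are at their starting positions, and the robot touches nothing.

```bash
python3 -c "
from cell import ctrl,status
print(status.read_state()['force']); print(ctrl.finish_job())"
```

```text
[-0.77366678  0.1900023   0.18102791]
the job is handed in; nothing more can be done
None
```

The job is handed in at about 44.5 s of the 72 s allowed, and my last checks showed all six nuts in the jar and the gate shut. The hand-in reports no verdict, so the outcome rests on those checks.

**What I did:**
- **Tilting the tool:** the moves only allow a turn about the tool's own axis, which starts out vertical. I got the lean needed for pouring by pulling the arm past its reach limits.
- **Cup:** I turned it on the counter, re-gripped the handle leaning back, and poured by rolling the tool to about 104° of tilt. All six nuts showed in the funnel with the gate shut, and I then stood the empty cup upright and let it go.
- **Gate:** I pushed the pin's knob with closed fingertips along its arc. The readings I took during the push were no more than about 6 N. I held it open until the funnel was clear, then let it swing shut.

**Last checks:**
- **Nuts and jar:** six nuts were visible in the upright jar, and the funnel was empty.
- **Gate:** the pin was back at (433, 208), within about 1 mm of where it started.
- **Bystanders:** the jam jar and bell were where they started to within about 1 mm.
- **Cup:** it looked upright and free when I let it go. In the last views it was partly hidden by the arm, so I did not re-measure it.
- **Contact:** the force on the arm was about zero, so the robot was touching nothing.

**What disagreed:**
- **Force spike:** there was a brief 64 N reading while I stretched the arm over empty space. Nothing was near it and it vanished at once, so I took it as the arm hitting its joint limits.
- **Pin position:** one wrist-camera estimate of the pin was about 10 mm off the other two views, so I used those.

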